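# Stopper a round flask and hold it down in the touch mixer

### The arm

A 6-joint arm with a two-finger parallel gripper is mounted at the origin on the work surface. World frame = base frame: x ahead of the robot, y to its left, z up, the work surface at z = 0. Lengths are in m, angles in rad, forces in N, time in s.
With the tool pointing down it reaches from about 0.35 to 0.85 m from the base axis. Payload 8.1 kg.
Tool frame: the origin (TCP) lies at the very end of the fingers, on their centre line; the grasp point (between the pads) lies 19 mm behind it (robot.pinch_z is the distance from the TCP to the grasp point, in m); x points along the fingers, z is the direction in which the jaws open and shut, and the axes are right-handed (so a half turn about x gives the same grasp; the last joint's range is limited). The gripper opens to 93 mm and grips with 3 to 60 N. Pads are 15 mm wide; open, the fingers measure 128 mm over their backs; the gripper's body (75 mm by 188 mm) begins 65 mm behind the grasp point.
Start: joints at [-1.191, 0.13, 1.488, -0, 1.523, -0.085], TCP at [0.269, -0.536, 0.196] pointing down, gripper open.
Joint ranges: [-2.96, 2.96], [-0.89, 2.26], [0.02, 2.5], [-1.34, 4.48], [0, 2.73], [-2.66, 2.66]. Speed limits (rad/s): [2.39, 2.39, 2.79, 3.14, 3.14, 3.14].

### API

Orientations are given as a rotation vector (axis times angle).
In Python, from plant import robot, optics, ticket gives the robot as it stands.
- The arm moves only by the tool jog_arm, never from a script. Its argument "targets" is a list of rows, each a list of 7 numbers: the shift along the tool's x, y, z in cm, then the turn, a rotation vector about the tool's x, y, z in degrees, then the closure, from 0 (fully open) to 1 (shut). In form: [[dx, dy, dz, ax, ay, az, grip], ...]. A call has 1 to 5 rows; each row is the pose to reach, as a shift and turn from the pose measured when the call began, along the tool's axes at that moment; what a row does not reach only later rows make up. A row lasts 1/8 s, in which the tool goes at most 62.5 mm and 10.7 degrees, less where a joint would pass 70% of its speed; a pose out of reach is approached as far as the arm can. A call with a gripper value outside its range is refused whole. The fingers move at their own pace and stop on an object; "squeeze" is the grip in N (left out, the last holds). Time passes only in rows, so rows that repeat a pose let the fingers close. It gives the time, the measured TCP pose, the force and the opening at its end, in the units of the state.
- robot.read_state(): the state, without advancing time (a new reading comes with each control period).
- optics.read_camera(name): name is "scene" or "top"; returns a dict with "frame" (420x560x3 uint8, red, green, blue), "vertical_fov" (degrees; the focal length in pixels is half the picture's height over the tangent of half this angle, whatever the lens; pixels are square), "cx", "cy" (the principal point, pixels), "R" (3x3) and "t" (3): a world point X has camera coordinates R X + t. Camera axes: x right, y down, z forward; pixel columns grow to the right and rows downward; lengths in m; the calibration is good to about 2 mm. A picture is of the moment at which its call begins. There is no depth.
- ticket.close_job(): hands the job in, once; it reports no verdict.
The state is a dict: "t": time; "q": joint angles; "dq": joint speeds; "joint_torque": joint torques, N m; "tool_pos": TCP position; "orientation": TCP orientation; "force": force on the tool from outside, world axes, zero at the start; "wrist_torque": the same for the moment, N m; "opening": finger opening in m.
Only numpy, scipy, OpenCV 4.12 (cv2) and the standard library are available. Lean on these libraries where they do the work, as an engineer would, in place of code of your own. Each camera call takes 0.05 s, during which the arm holds its last target.

### The job

Close the round flask that stands in the cork ring with the larger of the two stoppers, so that the stopper sits level with its head down on the rim, and let go of it. Then lift the flask by its neck, set it upright in the sprung rubber cup on top of the mixer and press it gently straight down until the cup has gone most of the way down its travel. Finish still gripping the flask by the neck and holding it pressed down, and leave the small stopper, the bottle and the conical flask alone.

Things in the scene. Friction and masses are not known exactly. Their poses are not given: they have to be found in the camera images.
- flask: The round-bottom flask, brown (amber) glass, 140 mm tall: a ball 85 mm in diameter with a straight round neck 34 mm in diameter, free to grip from 95 mm to 138 mm above the flask's underside (gripping about 20 mm below the rim leaves room for the stopper's head, 12 mm above the rim, between the fingers). The neck is open at the top, bore 28 mm. Mass 0.16 to 0.27 kg. Origin: lowest point of the ball; z points up along the neck. It stands upright in the cork ring.
- flask_rim (a point): Centre of the flask's mouth, at the level of the rim, 140 mm above the flask's origin.
- flask_ball (a point): Centre of the flask's ball, 42.5 mm above the flask's origin.
- cork_ring: Loose cork ring 104 mm across, 60 mm hole, 30 mm high, lying on the bench; the flask stands in it with the ball's lowest point about 17 mm above the bench. Origin: centre of its underside.
- stopper: The larger white plastic stopper, 32 mm tall, standing on its narrow end: a tapered plug 20 mm long (21 mm diameter at the foot, 26 mm under the head) under a round head 33 mm in diameter and 12 mm high. It fits the flask loosely: the head rests on the rim. Mass 20 g. Origin: centre of the plug's foot; z up.
- stopper_seat (a point): Centre of the underside of the larger stopper's head, 20 mm above its origin; it meets flask_rim when the stopper is seated.
- small_stopper: Bystander: a smaller stopper of the same make, 26 mm tall, head 23 mm in diameter, too small for the flask. Origin: centre of its foot.
- mixer: The touch-operated mixer, fixed to the bench: grey housing 150 mm (along its x) by 120 mm and 88 mm high, with a knob and switch on its -x face and the round sprung cup on top. Origin: centre of its underside on the bench.
- cradle (a joint): Travel of the sprung cup in m: 0 at the top, grows as the cup is pressed straight down, 0.008 at the stop. The spring needs 5 N before the cup starts to move (the flask's own weight does not move it) and 13 N at the stop (1 N per mm); the mixer's switch closes at 0.005.
- cradle_rim (a point): Centre of the cup's mouth, 128 mm above the bench when not pressed; it moves with the cup. The cup is a black rubber ring 76 mm in outer and 56 mm in inner diameter, hollow 15 mm deep.
- cradle_seat (a point): Point on the cup's axis 32 mm above its mouth, moving with the cup: flask_ball comes to this point when the flask sits in the cup (the flask's lowest point is then 10.5 mm below the mouth).
- bottle: Bystander: capped brown bottle, 64 mm in diameter, 135 mm tall. Origin: centre of its underside.
- conical_flask: Bystander: clear conical flask, 83 mm across the base, 130 mm tall. Origin: centre of its underside.

How it is judged:
On the way, in this order (a step that is already met when the one before it is completed fails the run):
1. the larger stopper sits seated and level on the flask's rim and has been let go (distance between stopper_seat and flask_rim below 0.004 m and angle between the z axis of stopper and the z axis of flask, either way round below 0.08 rad and contact force between the fingers and stopper below 0.1 N), for 0.2 s.
2. the flask, its stopper in place, is held in the air by the neck, touching neither ring nor mixer (contact force between the fingers and flask above 2 N and contact force between flask and cork_ring below 0.05 N and contact force between flask and mixer below 0.05 N and height (world z) of flask above 0.06 m and distance between stopper_seat and flask_rim below 0.004 m), for 0.1 s.
At the end, for the whole second after the job is handed in: The flask sits upright (within 7 degrees) and centred in the cup (ball within 4 mm of its seat), the cup is pressed down at least 5 mm of its 8 mm and still, the fingers are gripping the flask, and the stopper is seated on the rim (within 4 mm and 4.5 degrees) (value of joint cradle above 0.005 m and distance between flask_ball and cradle_seat below 0.004 m and angle between flask's own z axis and vertical below 0.12 rad and linear speed of flask below 0.02 m/s and contact force between the fingers and flask above 2 N and contact force between flask and mixer above 5 N and distance between stopper_seat and flask_rim below 0.004 m and angle between the z axis of stopper and the z axis of flask, either way round below 0.08 rad); the arm keeps its last pose, push and grip.
It fails at once if the flask is pressed or dropped onto the mixer with more than 30 N (contact force between flask and mixer above 30 N).
It fails at once if the flask is tipped by more than 30 degrees (angle between flask's own z axis and vertical above 0.52 rad).
It fails at once if the small stopper, the bottle or the conical flask is moved more than 20 mm or knocked over (distance of any of small_stopper, bottle, conical_flask from where it was at the start of the episode above 0.02 m or angle between any of small_stopper, bottle, conical_flask's own z axis and vertical above 0.3 rad).
It also fails if it takes over 54 s, if anything falls off the work surface, if the arm or the gripper's body presses on something with over 40 N, if the wrist force passes 120 N, or if a joint passes its speed limit or range.

## Working session

There is one attempt and no reset: what is moved stays moved. The work goes in short steps, Python scripts to look and compute and a tool call to move; the robot and the scene stay as the last step left them, time stands still between calls to the robot, and variables do not carry over. Pictures are saved under pics/ and viewed, and the job is handed in when it is done.

Besides the shell and the picture viewer there is one more tool, called after ">>>" by a JSON object that holds its "api" and its "payload", one argument or row to a line. jog_arm: Moves the arm, as the interface text tells. Its arguments: {"type":"object","properties":{"targets":{"type":"array"},"squeeze":{"type":"number"}},"required":["targets"]}

```bash
ls; mkdir -p pics; cat > h.py <<'E'
import numpy as np,cv2
from plant import robot,optics,ticket
def cam(n):
    c=optics.read_camera(n); return c
def K(c):
    f=c["frame"].shape[0]/2/np.tan(np.radians(c["vertical_fov"])/2); return f
def save(c,name,box=None,s=1):
    im=c["frame"][:,:,::-1]
    if box: x0,y0,x1,y1=box; im=im[y0:y1,x0:x1]
    im=cv2.resize(im,None,fx=s,fy=s,interpolation=cv2.INTER_CUBIC); cv2.imwrite("pics/"+name,im)
def ray(c,u,v):
    R=np.array(c["R"]);t=np.array(c["t"]);d=R.T@np.array([(u-c["cx"])/K(c),(v-c["cy"])/K(c),1]); return -R.T@t,d
def atz(c,u,v,z):
    o,d=ray(c,u,v); return o+d*(z-o[2])/d[2]
def proj(c,X):
    p=np.array(c["R"])@np.array(X)+np.array(c["t"]); return p[:2]/p[2]*K(c)+[c["cx"],c["cy"]]
E
python3 - <<'E'
from h import *
import pickle
for n in("scene","top"):
    c=cam(n); pickle.dump(c,open(n+"0.pkl","wb")); save(c,n+"0.png",s=1.4); print(n,ray(c,280,210),K(c),c["cx"],c["cy"])
s=robot.read_state();print(s)
print(robot.pinch_z)
E
```

```text
pics
scene (array([ 1.73757237, -0.38161983,  0.97788399]), array([-0.78732589,  0.25007796, -0.56354473])) 542.4911069961879 279.1067008753604 210.5399151137669
top (array([0.38042154, 0.00348044, 1.15474884]), array([ 0.15981851,  0.00367326, -0.9873127 ])) 407.93355860347316 286.85756828497193 206.86060735298648
{'t': 0.1, 'q': array([-1.19140527e+00,  1.31095247e-01,  1.48917306e+00, -1.58749729e-06,
        1.52300477e+00, -8.54396531e-02]), 'dq': array([ 0.00054226, -0.0021288 , -0.0028962 ,  0.00010644,  0.00092511,
        0.00078046]), 'joint_torque': array([ 7.72488202e-04, -5.61337960e+01, -4.93095517e+01,  7.69411493e-02,
        2.90655100e-02, -5.33363288e-05]), 'tool_pos': array([ 0.26875406, -0.53582032,  0.19478518]), 'orientation': array([ 0.86135528,  1.39532632, -0.85971665]), 'force': array([ 0.07575085, -0.17991126,  0.39692786]), 'wrist_torque': array([-0.00978881, -0.06499962,  0.0080774 ]), 'opening': 0.09269156622911408}
0.0188
```

View pics/scene0.png

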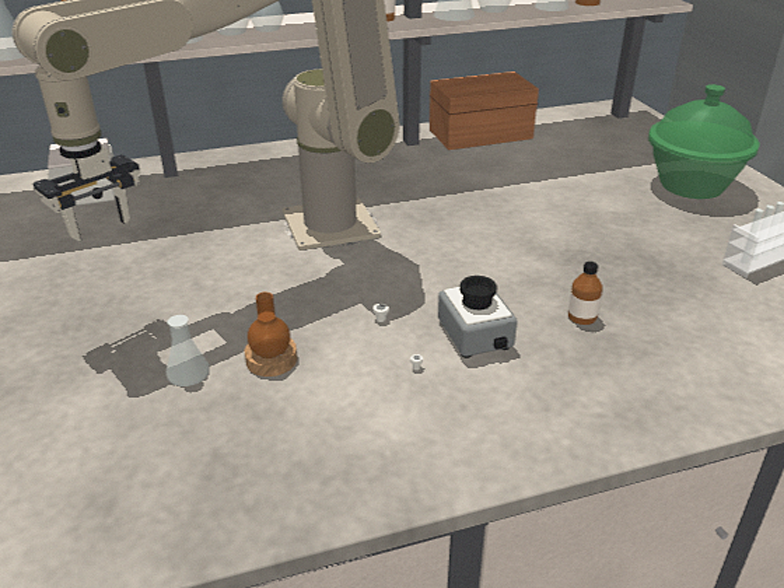

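View pics/top0.png

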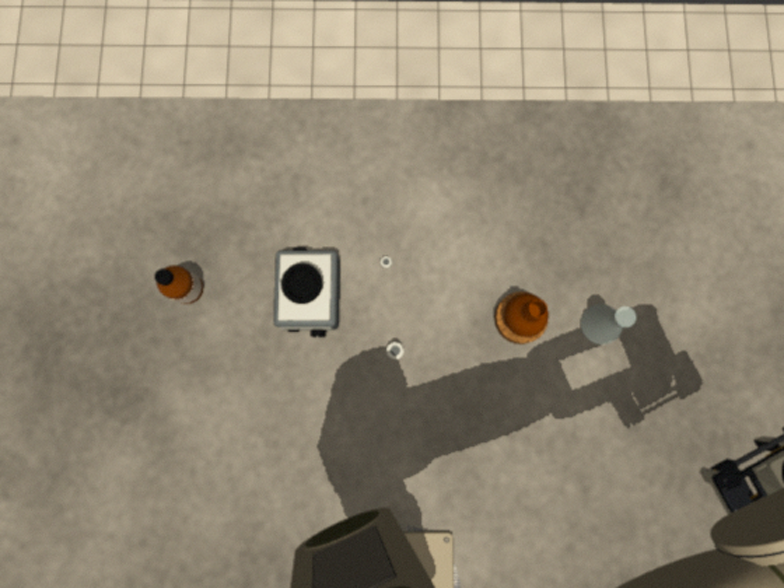

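```bash
python3 - <<'E'
from h import *
import pickle
a=pickle.load(open("scene0.pkl","rb"));b=pickle.load(open("top0.pkl","rb"))
print({k:v for k,v in b.items() if k!="frame"}); 
def g(c,box,s):
    x0,y0,x1,y1=box; return cv2.resize(c["frame"][y0:y1,x0:x1,::-1],None,fx=s,fy=s,interpolation=cv2.INTER_CUBIC)
# row1: top flask, top stopper ; row2: scene flask, stopper
A=np.hstack([g(b,(340,195,410,255),5.7),g(b,(262,225,302,259),10)[:342,:400]]) if 0 else None
def p(c,u,v,w,h,W=390,H=290):
    s=W/w; return cv2.resize(c["frame"][v:v+h,u:u+w,::-1],(W,H),interpolation=cv2.INTER_CUBIC)
# each 78x58 or 39x29
im=np.vstack([np.hstack([p(b,340,195,78,58),p(b,262,235,39,29)]),np.hstack([p(a,160,205,78,58),p(a,253,210,39,29)])])
cv2.imwrite("pics/c1.png",im)
im=np.vstack([np.hstack([p(b,185,170,78,58),p(b,100,180,78,58)]),np.hstack([p(a,305,190,78,58),p(a,110,220,78,58)])])
cv2.imwrite("pics/c2.png",im)
E
```

```text
{'vertical_fov': 54.47788760624082, 'cx': 286.85756828497193, 'cy': 206.86060735298648, 'R': array([[-3.27055392e-04, -9.99912116e-01,  1.32534429e-02],
       [-9.85888962e-01, -1.89621802e-03, -1.67389839e-01],
       [ 1.67400260e-01, -1.31211688e-02, -9.85801698e-01]]), 't': array([-0.01169985,  0.56835322,  1.07471637])}
```

View pics/c1.png

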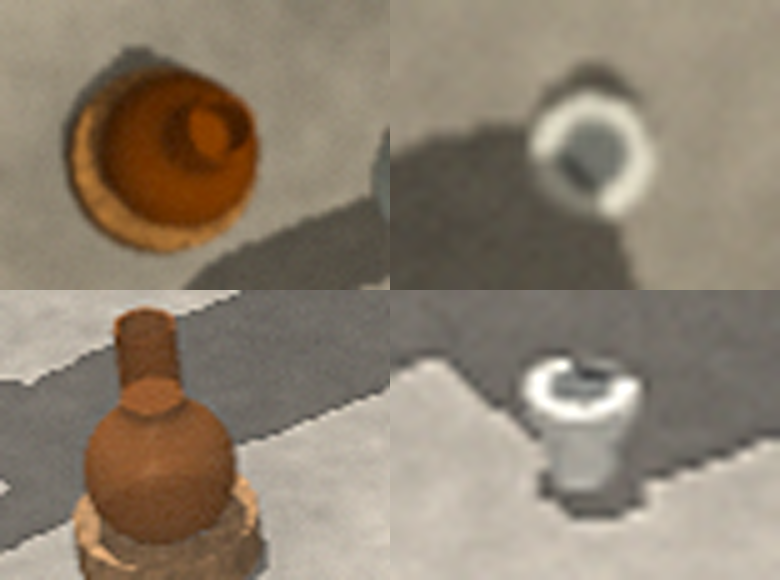

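View pics/c2.png

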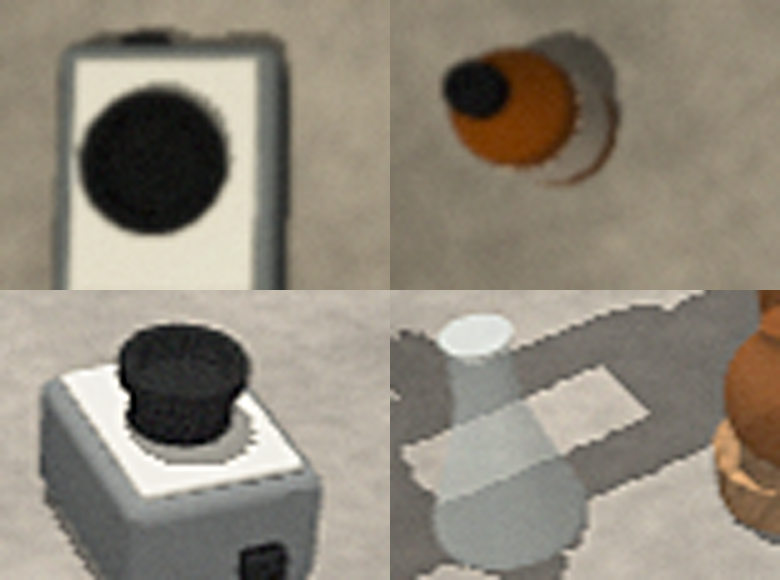

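```bash
cat > m.py <<'E'
from h import *
def tri(a,pa,b,pb):
    o1,d1=ray(a,*pa);o2,d2=ray(b,*pb)
    s=np.linalg.lstsq(np.c_[d1,-d2],o2-o1,rcond=None)[0]
    p,q=o1+s[0]*d1,o2+s[1]*d2
    return (p+q)/2,np.linalg.norm(p-q)
E
python3 - <<'E'
from m import *
import pickle
a=pickle.load(open("scene0.pkl","rb"));b=pickle.load(open("top0.pkl","rb"))
for n,pt,ps,z in [("ball",(375.4,224.2),(191.6,240.6),.0595),("rim",(383,220.7),(188.8,210.2),.157),("stopper",(281.9,249.8),(271.8,219.4),.032),("cup",(215.4,201.6),(341.5,203.6),.128)]:
    print(n,atz(b,*pt,z).round(4),atz(a,*ps,z).round(4),tri(a,ps,b,pt))
for n,pt,z in [("small",(276,187),.026),("bottlecap",(119,198),.135),("con",(446,226),.13)]: print(n,atz(b,*pt,z))
E
```

```text
ball [ 0.5192 -0.2512  0.0595] [ 0.5227 -0.2536  0.0595] (array([ 0.5193688 , -0.25254513,  0.05675896]), np.float64(0.001382728678241642))
rim [ 0.5156 -0.2477  0.157 ] [ 0.5163 -0.2508  0.157 ] (array([ 0.51542904, -0.24934851,  0.15592836]), np.float64(0.0026948833202606135))
stopper [0.4516 0.0022 0.032 ] [ 0.4564 -0.0007  0.032 ] (array([0.45163529, 0.00145788, 0.02832952]), np.float64(0.0014777906899385027))
cup [0.568  0.1722 0.128 ] [0.5731 0.1707 0.128 ] (array([0.5686469 , 0.17280104, 0.12475991]), np.float64(5.594424949469258e-05))
small [0.62903108 0.01915916 0.026     ]
bottlecap [0.57551751 0.41480664 0.135     ]
con [ 0.50587802 -0.41460935  0.13      ]
```

```bash
cat >> m.py <<'E'
from scipy.spatial.transform import Rotation as Ro
def des(yaw):
    # x down, z (jaw) at horizontal angle yaw from world x
    x=np.array([0,0,-1.]);z=np.array([np.cos(yaw),np.sin(yaw),0]);y=np.cross(z,x); return np.c_[x,y,z]
def go(p,yaw,s=None):
    s=s or robot.read_state();R=Ro.from_rotvec(s["orientation"]).as_matrix()
    d=R.T@(np.array(p)-s["tool_pos"])*100
    best=min(([np.linalg.norm(v),v] for v in (Ro.from_matrix(R.T@des(y)).as_rotvec(degrees=True) for y in(yaw,yaw+np.pi))),key=lambda t:t[0])[1]
    return d.round(2),best.round(2)
def info():
    s=robot.read_state();R=Ro.from_rotvec(s["orientation"]).as_matrix()
    print("t",round(s["t"],2),"pos",s["tool_pos"].round(4),"q",s["q"].round(2),"F",s["force"].round(2),"op",round(s["opening"],4));print(R.round(3).tolist(),"yaw",np.degrees(np.arctan2(R[1,2],R[0,2])).round(1))
E
python3 - <<'E'
from m import *
info()
for y in (0,90,45,-45): print(y,go([.4516,.001,.23],np.radians(y)))
E
```

```text
t 0.1 pos [ 0.2688 -0.5358  0.1948] q [-1.19  0.13  1.49 -0.    1.52 -0.09] F [ 0.08 -0.18  0.4 ] op 0.0927
[[-0.001, 0.894, 0.448], [0.002, 0.448, -0.894], [-1.0, 0.0, -0.002]] yaw -63.4
0 (array([ -3.45,  40.41, -39.8 ]), array([-6.337e+01, -8.000e-02, -6.000e-02]))
90 (array([ -3.45,  40.41, -39.8 ]), array([ 2.663e+01, -1.000e-01,  1.000e-02]))
45 (array([ -3.45,  40.41, -39.8 ]), array([ 7.163e+01, -9.000e-02,  5.000e-02]))
-45 (array([ -3.45,  40.41, -39.8 ]), array([-18.37,  -0.09,  -0.02]))
```

>>> {"api": "jog_arm", "payload": {
  "targets": [
    [-3.45, 6, -6, 10, 0, 0, 0],
    [-3.45, 12, -12, 20, 0, 0, 0],
    [-3.45, 18, -18, 26.6, 0, 0, 0],
    [-3.45, 24, -24, 26.6, 0, 0, 0],
    [-3.45, 29, -28.5, 26.6, 0, 0, 0]
  ]
}}

```text
t: 0.72
tool_pos: [0.367, -0.2426, 0.2285]
orientation: [1.21, 1.211, -1.209]
force: [0.8, 0.1, 0.5]
opening: 0.0929
```

```bash
python3 - <<'E'
from m import *
info()
print(go([.4516,.001,.12],np.radians(-90)))
E
```

```text
t 0.72 pos [ 0.367  -0.2426  0.2285] q [-0.7  -0.33  1.86  0.    1.61  0.87] F [0.84 0.09 0.51] op 0.0929
[[-0.001, 1.0, -0.0], [0.002, -0.0, -1.0], [-1.0, -0.001, -0.002]] yaw -90.0
(array([ 10.89,   8.46, -24.34]), array([-0.  , -0.1 ,  0.03]))
```

>>> {"api": "jog_arm", "payload": {
  "targets": [
    [2, 2, -6, 0, 0, 0, 0.35],
    [4, 4, -12, 0, 0, 0, 0.35],
    [6, 6, -18, 0, 0, 0, 0.35],
    [10, 8.46, -24.3, 0, 0, 0, 0.35],
    [15.5, 8.46, -24.3, 0, 0, 0, 0.35]
  ]
}}

```text
t: 1.35
tool_pos: [0.4529, -0.0005, 0.0854]
orientation: [1.211, 1.208, -1.202]
force: [1.9, -1.4, -0.2]
opening: 0.0604
```

>>> {"api": "jog_arm", "payload": {
  "targets": [
    [0, 0, 0, 0, 0, 0, 0.35]
  ]
}}

```text
t: 1.48
tool_pos: [0.4485, 0.0014, 0.0804]
orientation: [1.205, 1.218, -1.207]
force: [-0.1, -0.3, -0.0]
opening: 0.0606
```

```bash
python3 - <<'E'
from m import *
info()
import pickle
a=cam("scene");pickle.dump(a,open("scene1.pkl","wb"))
b=cam("top");pickle.dump(b,open("top1.pkl","wb"))
save(a,"s1.png",(232,170,312,230),8); save(b,"t1.png",(242,210,322,270),8)
s=robot.read_state();p=s["tool_pos"]
for c,x0,y0 in((a,232,170),(b,242,210)):
    for dy in(-s["opening"]/2,0,s["opening"]/2): print(((proj(c,p+[0,dy,0])-[x0,y0]+.5)*8).round(1))
E
```

```text
t 1.48 pos [0.4485 0.0014 0.0804] q [-0.11 -0.2   2.02  0.    1.32  1.45] F [-0.07 -0.26 -0.04] op 0.0606
[[-0.005, 1.0, 0.006], [0.003, 0.006, -1.0], [-1.0, -0.005, -0.003]] yaw -89.7
[239.9 288.7]
[318.5 274.7]
[396.4 260.9]
[424.6 307.9]
[331.8 307.8]
[238.9 307.8]
```

View pics/s1.png

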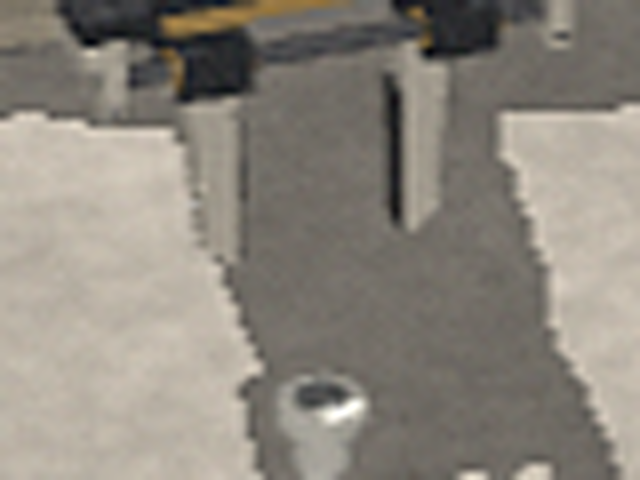

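View pics/t1.png

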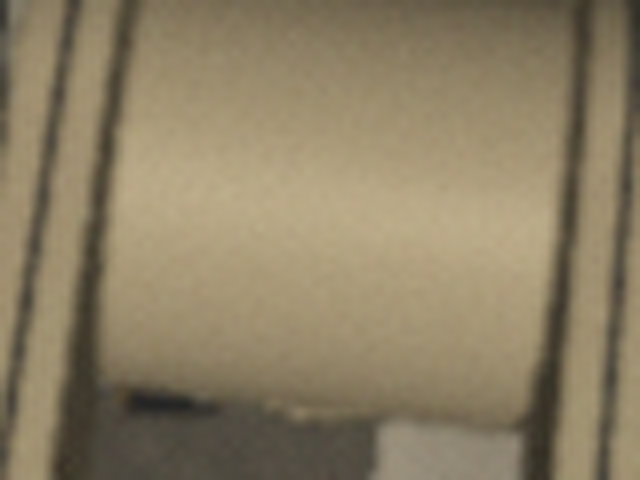

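```bash
python3 - <<'E'
from m import *
info()
a=cam("scene")
s=robot.read_state();p=s["tool_pos"]
im=a["frame"][180:225,245:305,::-1].astype(float)
im=np.clip((im-60)*2,0,255).astype(np.uint8)
im=cv2.resize(im,None,fx=13,fy=13,interpolation=cv2.INTER_NEAREST)
for dy in(-s["opening"]/2,0,s["opening"]/2):
  for dx in (-.0075,.0075):
    q=((proj(a,p+[dx,dy,0])-[245,180]+.5)*13).astype(int).tolist(); cv2.circle(im,q,3,(0,0,255),-1)
    q=((proj(a,p+[dx,dy,.02])-[245,180]+.5)*13).astype(int).tolist(); cv2.circle(im,q,3,(255,0,0),-1)
cv2.imwrite("pics/s2.png",im);info()
E
```

```text
t 1.57 pos [ 0.4529 -0.0006  0.0861] q [-0.12 -0.2   2.02  0.    1.32  1.45] F [ 1.14 -0.27  0.6 ] op 0.0607
[[0.005, 1.0, 0.004], [0.001, 0.004, -1.0], [-1.0, 0.005, -0.001]] yaw -89.8
t 1.62 pos [ 0.454  -0.0012  0.0874] q [-0.12 -0.2   2.02  0.    1.32  1.45] F [0.52 0.46 0.99] op 0.0609
[[0.007, 1.0, 0.003], [0.001, 0.003, -1.0], [-1.0, 0.007, -0.001]] yaw -89.8
```

View pics/s2.png

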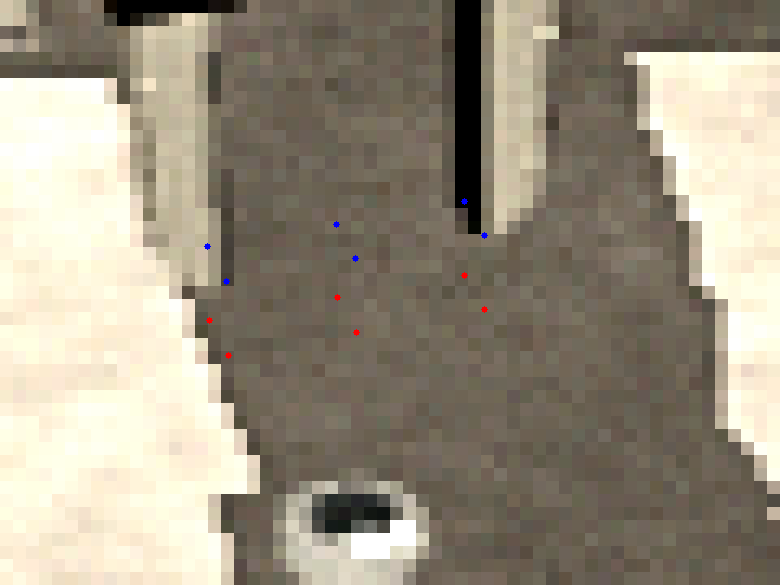

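>>> {"api": "jog_arm", "payload": {
  "targets": [
    [0, 0, 0, 0, 0, 0, 0.35],
    [0, 0, 0, 0, 0, 0, 0.35]
  ]
}}

```text
t: 1.88
tool_pos: [0.4554, -0.0022, 0.0895]
orientation: [1.214, 1.202, -1.2]
force: [0.1, 0.5, -0.5]
opening: 0.0603
```

```bash
python3 - <<'E'
from m import *
import pickle
for i in range(3): info()
a=cam("scene");info()
b=pickle.load(open("scene0.pkl","rb"))
def draw(a,p,R,op,box,k,name):
    x0,y0,x1,y1=box
    im=cv2.resize(a["frame"][y0:y1,x0:x1,::-1],None,fx=k,fy=k,interpolation=cv2.INTER_NEAREST)
    for dz in(-op/2,0,op/2):
      for dy in (-.0075,.0075):
       for dx,col in((0,(0,0,255)),(-.02,(255,0,0))):
        q=((proj(a,p+R@[dx,dy,dz])-[x0,y0]+.5)*k).astype(int).tolist(); cv2.circle(im,q,3,col,-1)
    cv2.imwrite("pics/"+name,im)
s=robot.read_state()
draw(a,s["tool_pos"],Ro.from_rotvec(s["orientation"]).as_matrix(),s["opening"],(245,170,305,215),13,"s3.png")
draw(b,np.array([ 0.26875406, -0.53582032,  0.19478518]),Ro.from_rotvec([ 0.86135528,  1.39532632, -0.85971665]).as_matrix(),.0927,(20,100,120,175),8,"s4.png")
E
```

```text
t 1.88 pos [ 0.4554 -0.0022  0.0895] q [-0.12 -0.21  2.01  0.    1.32  1.45] F [ 0.08  0.52 -0.53] op 0.0603
[[0.011, 1.0, 0.001], [0.0, 0.001, -1.0], [-1.0, 0.011, -0.0]] yaw -89.9
t 1.88 pos [ 0.4554 -0.0022  0.0895] q [-0.12 -0.21  2.01  0.    1.32  1.45] F [ 0.08  0.52 -0.53] op 0.0603
[[0.011, 1.0, 0.001], [0.0, 0.001, -1.0], [-1.0, 0.011, -0.0]] yaw -89.9
t 1.88 pos [ 0.4554 -0.0022  0.0895] q [-0.12 -0.21  2.01  0.    1.32  1.45] F [ 0.08  0.52 -0.53] op 0.0603
[[0.011, 1.0, 0.001], [0.0, 0.001, -1.0], [-1.0, 0.011, -0.0]] yaw -89.9
t 1.93 pos [ 0.455  -0.002   0.0889] q [-0.12 -0.21  2.01  0.    1.32  1.45] F [-0.72 -0.72 -0.79] op 0.0604
[[0.01, 1.0, 0.002], [0.001, 0.002, -1.0], [-1.0, 0.01, -0.001]] yaw -89.9
```

View pics/s3.png

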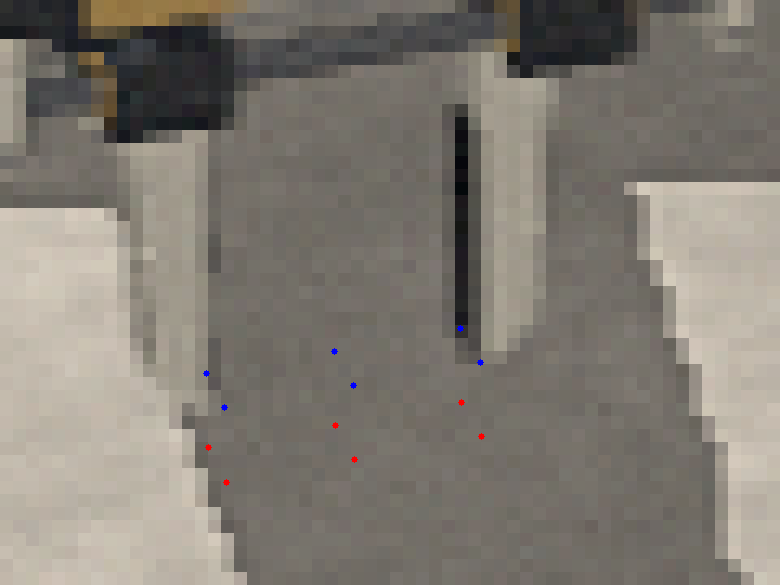

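View pics/s4.png

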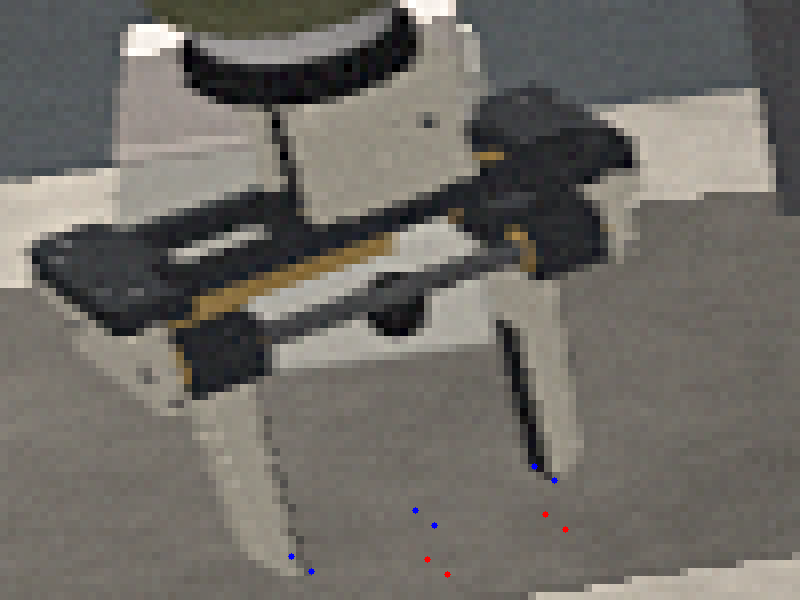

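```bash
python3 - <<'E'
from m import *
info();print(go([.54,-.01,.03],np.radians(-90)))
E
```

```text
t 1.93 pos [ 0.455  -0.002   0.0889] q [-0.12 -0.21  2.01  0.    1.32  1.45] F [-0.72 -0.72 -0.79] op 0.0604
[[0.01, 1.0, 0.002], [0.001, 0.002, -1.0], [-1.0, 0.01, -0.001]] yaw -89.9
(array([5.98, 8.44, 0.82]), array([ 0.09, -0.03, -0.57]))
```

>>> {"api": "jog_arm", "payload": {
  "targets": [
    [0, 4, 0.5, 0, 0, -0.5, 0.35],
    [1, 8.4, 0.8, 0, 0, -0.5, 0.35],
    [3, 8.4, 0.8, 0, 0, -0.5, 0.35],
    [5, 8.4, 0.8, 0, 0, -0.5, 0.35],
    [6, 8.4, 0.8, 0, 0, -0.5, 0.35]
  ]
}}

```text
t: 2.55
tool_pos: [0.539, -0.0102, 0.0288]
orientation: [1.209, 1.21, -1.208]
force: [0.4, -0.3, 0.1]
opening: 0.0603
```

>>> {"api": "jog_arm", "payload": {
  "targets": [
    [0, 0, 0, 0, 0, 0, 0.35],
    [0, 0, 0, 0, 0, 0, 0.35]
  ]
}}

```text
t: 2.8
tool_pos: [0.5396, -0.0103, 0.0298]
orientation: [1.21, 1.209, -1.208]
force: [-0.5, 1.0, 0.1]
opening: 0.0605
```

```bash
python3 - <<'E'
from m import *
info()
a=cam("scene");info();s=robot.read_state()
print(proj(a,s["tool_pos"]));u,v=proj(a,s["tool_pos"]).astype(int);print(u,v)
save(a,"s5.png",(u-40,v-35,u+40,v+25),8)
E
```

```text
t 2.8 pos [ 0.5396 -0.0103  0.0298] q [-0.11  0.11  1.82  0.    1.21  1.46] F [-0.5   0.97  0.11] op 0.0605
[[0.001, 1.0, 0.001], [0.001, 0.001, -1.0], [-1.0, 0.001, -0.001]] yaw -90.0
t 2.85 pos [ 0.5398 -0.0103  0.03  ] q [-0.11  0.11  1.82  0.    1.21  1.46] F [0.59 0.29 0.61] op 0.0603
[[0.002, 1.0, 0.001], [0.001, 0.001, -1.0], [-1.0, 0.002, -0.001]] yaw -89.9
[277.07218782 236.40149389]
277 236
```

View pics/s5.png

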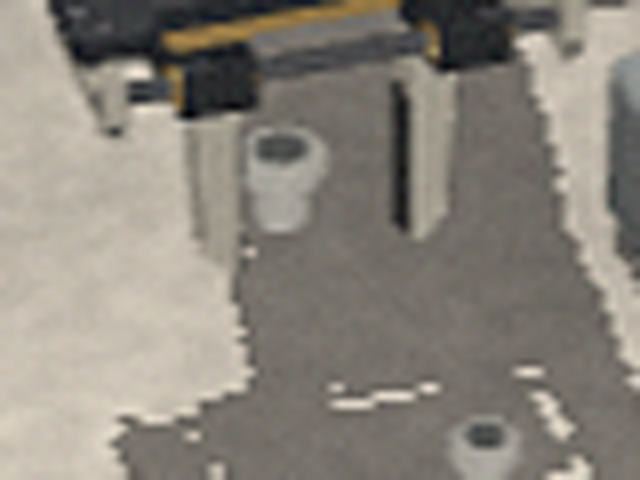

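>>> {"api": "jog_arm", "payload": {
  "targets": [
    [0.5, 0, 0, 0, 0, 0, 0.35],
    [1, 0, 0, 0, 0, 0, 0.35],
    [1.5, 0, 0, 0, 0, 0, 0.35],
    [2, 0, 0, 0, 0, 0, 0.35],
    [2, 0, 0, 0, 0, 0, 0.35]
  ]
}}

```text
t: 3.48
tool_pos: [0.5392, -0.0102, 0.0092]
orientation: [1.209, 1.21, -1.208]
force: [-0.2, 0.1, -0.2]
opening: 0.0604
```

```bash
python3 - <<'E'
from m import *
info()
E
```

```text
t 3.48 pos [ 0.5392 -0.0102  0.0092] q [-0.11  0.14  1.83  0.    1.17  1.46] F [-0.19  0.1  -0.23] op 0.0604
[[0.0, 1.0, 0.001], [0.001, 0.001, -1.0], [-1.0, 0.0, -0.001]] yaw -89.9
```

>>> {"api": "jog_arm", "payload": {
  "targets": [
    [0.3, 0, 0, 0, 0, 0, 0.35],
    [0.5, 0, 0, 0, 0, 0, 0.35],
    [0.7, 0, 0, 0, 0, 0, 0.35],
    [0.9, 0, 0, 0, 0, 0, 0.35],
    [0.9, 0, 0, 0, 0, 0, 0.35]
  ]
}}

```text
t: 4.1
tool_pos: [0.5391, -0.0102, 0.0]
orientation: [1.209, 1.21, -1.208]
force: [0.3, -1.0, 0.5]
opening: 0.061
```

>>> {"api": "jog_arm", "payload": {
  "targets": [
    [0.2, 0, 0, 0, 0, 0, 0.35],
    [0.4, 0, 0, 0, 0, 0, 0.35]
  ]
}}

```text
t: 4.35
tool_pos: [0.5391, -0.0102, -0.0041]
orientation: [1.209, 1.21, -1.208]
force: [0.3, -1.1, -0.7]
opening: 0.0606
```

>>> {"api": "jog_arm", "payload": {
  "targets": [
    [0.3, 0, 0, 0, 0, 0, 0.35],
    [0.6, 0, 0, 0, 0, 0, 0.35],
    [0.7, 0, 0, 0, 0, 0, 0.35],
    [0.8, 0, 0, 0, 0, 0, 0.35]
  ]
}}

```text
t: 4.85
tool_pos: [0.5391, -0.0102, -0.0122]
orientation: [1.209, 1.21, -1.208]
force: [0.1, 0.2, 0.7]
opening: 0.0607
```

>>> {"api": "jog_arm", "payload": {
  "targets": [
    [0.1, 0, 0, 0, 0, 0, 0.35],
    [0.2, 0, 0, 0, 0, 0, 0.35]
  ]
}}

```text
t: 5.1
tool_pos: [0.5392, -0.0102, -0.0142]
orientation: [1.209, 1.21, -1.208]
force: [-0.9, -0.1, -1.6]
opening: 0.0604
```

>>> {"api": "jog_arm", "payload": {
  "targets": [
    [0.1, 0, 0, 0, 0, 0, 0.35],
    [0.2, 0, 0, 0, 0, 0, 0.35]
  ]
}}

```text
t: 5.35
tool_pos: [0.5392, -0.0102, -0.0162]
orientation: [1.209, 1.21, -1.208]
force: [0.3, -0.3, -0.0]
opening: 0.06
```

>>> {"api": "jog_arm", "payload": {
  "targets": [
    [0.1, 0, 0, 0, 0, 0, 0.35],
    [0.2, 0, 0, 0, 0, 0, 0.35]
  ]
}}

```text
t: 5.6
tool_pos: [0.5392, -0.0102, -0.0183]
orientation: [1.209, 1.21, -1.208]
force: [-1.2, -0.3, -0.0]
opening: 0.0603
```

>>> {"api": "jog_arm", "payload": {
  "targets": [
    [0.1, 0, 0, 0, 0, 0, 0.35],
    [0.15, 0, 0, 0, 0, 0, 0.35]
  ]
}}

```text
t: 5.85
tool_pos: [0.5391, -0.0102, -0.0199]
orientation: [1.209, 1.21, -1.208]
force: [-0.6, 1.0, -0.1]
opening: 0.0603
```

```bash
python3 - <<'E'
from m import *
info()
a=cam("scene");s=robot.read_state()
print(proj(a,s["tool_pos"]+[0,0,.02]))
save(a,"s6.png",(230,185,310,245),8)
E
```

```text
t 5.85 pos [ 0.5391 -0.0102 -0.0199] q [-0.11  0.19  1.84  0.    1.11  1.46] F [-0.65  0.96 -0.05] op 0.0603
[[0.0, 1.0, 0.001], [0.001, 0.001, -1.0], [-1.0, 0.0, -0.001]] yaw -90.0
[277.08378977 244.41277287]
```

View pics/s6.png

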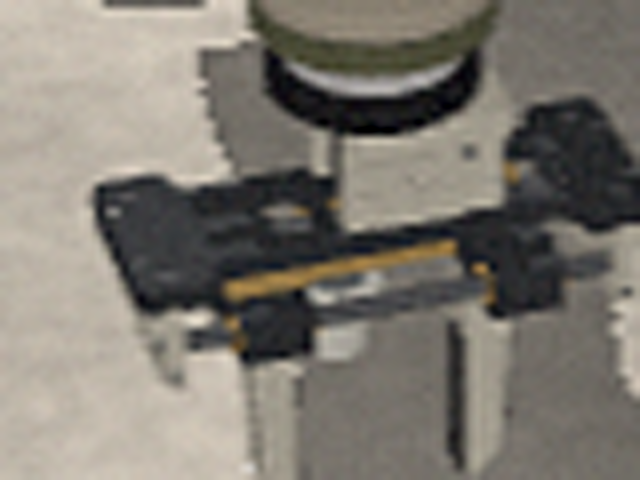

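>>> {"api": "jog_arm", "payload": {
  "targets": [
    [0.1, 0, 0, 0, 0, 0, 0.35],
    [0.15, 0, 0, 0, 0, 0, 0.35]
  ]
}}

```text
t: 6.15
tool_pos: [0.539, -0.0102, -0.0215]
orientation: [1.209, 1.21, -1.208]
force: [-0.8, 0.5, -0.5]
opening: 0.0602
```

>>> {"api": "jog_arm", "payload": {
  "targets": [
    [0.1, 0, 0, 0, 0, 0, 0.35],
    [0.15, 0, 0, 0, 0, 0, 0.35]
  ]
}}

```text
t: 6.4
tool_pos: [0.5392, -0.0102, -0.0226]
orientation: [1.209, 1.21, -1.208]
force: [-4.2, 0.5, 7.6]
opening: 0.0605
```

```bash
python3 - <<'E'
from m import *
info();print(go([.453,.0005,.03],np.radians(-90)))
E
```

```text
t 6.4 pos [ 0.5392 -0.0102 -0.0226] q [-0.11  0.19  1.85  0.    1.11  1.46] F [-4.2   0.54  7.64] op 0.0605
[[-0.0, 1.0, 0.001], [0.001, 0.001, -1.0], [-1.0, -0.0, -0.001]] yaw -90.0
(array([-5.26, -8.62, -1.08]), array([ 0.05, -0.04,  0.  ]))
```

>>> {"api": "jog_arm", "payload": {
  "targets": [
    [-3, 0, 0, 0, 0, 0, 0.35],
    [-5.3, -3, -0.4, 0, 0, 0, 0.35],
    [-5.3, -6, -0.8, 0, 0, 0, 0.35],
    [-5.3, -8.6, -1.1, 0, 0, 0, 0.35],
    [-5.3, -8.6, -1.1, 0, 0, 0, 0.35]
  ]
}}

```text
t: 7.02
tool_pos: [0.4519, 0.0009, 0.0301]
orientation: [1.209, 1.211, -1.209]
force: [0.2, 0.1, 0.8]
opening: 0.0603
```

```bash
cat >> m.py <<'E'
OFF=np.array([0,0,.022])
def draw(a,s,box,k,name,pts=()):
    x0,y0,x1,y1=box;p=s["tool_pos"]+OFF;R=Ro.from_rotvec(s["orientation"]).as_matrix();op=s["opening"]
    im=cv2.resize(a["frame"][y0:y1,x0:x1,::-1],None,fx=k,fy=k,interpolation=cv2.INTER_CUBIC)
    for X in [p+R@[0,dy,dz] for dz in(-op/2,op/2) for dy in(-.0075,.0075)]+list(pts):
        q=((proj(a,X)-[x0,y0]+.5)*k).astype(int).tolist(); cv2.circle(im,q,2,(0,0,255),-1)
    cv2.imwrite("pics/"+name,im)
E
python3 - <<'E'
from m import *
info();a=cam("scene");s=robot.read_state()
th=np.linspace(0,6.28,12)
draw(a,s,(245,185,305,230),13,"s7.png",[[.453+.0165*np.cos(t),.0005+.0165*np.sin(t),.032] for t in th])
E
```

```text
t 7.03 pos [0.4519 0.0009 0.0301] q [-0.11 -0.13  2.06  0.    1.21  1.46] F [0.17 0.13 0.81] op 0.0603
[[-0.001, 1.0, 0.001], [0.001, 0.001, -1.0], [-1.0, -0.001, -0.001]] yaw -89.9
```

View pics/s7.png

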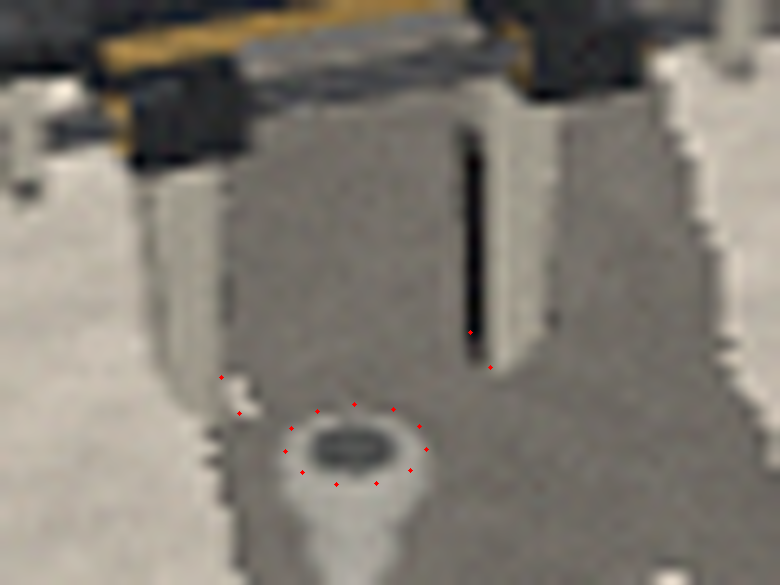

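>>> {"api": "jog_arm", "payload": {
  "targets": [
    [1, 0.1, 0.04, 0, 0, 0, 0.35],
    [2, 0.1, 0.04, 0, 0, 0, 0.35],
    [2.7, 0.1, 0.04, 0, 0, 0, 0.35],
    [3.1, 0.1, 0.04, 0, 0, 0, 0.35],
    [3.1, 0.1, 0.04, 0, 0, 0, 0.35]
  ],
  "squeeze": 8
}}

```text
t: 7.7
tool_pos: [0.4539, 0.0004, -0.001]
orientation: [1.209, 1.21, -1.208]
force: [-0.9, -0.3, -0.2]
opening: 0.0603
```

```bash
python3 - <<'E'
from m import *
info();a=cam("scene");s=robot.read_state()
th=np.linspace(0,6.28,12)
draw(a,s,(245,190,305,235),13,"s8.png",[[.453+.0165*np.cos(t),.0005+.0165*np.sin(t),.032] for t in th])
E
```

```text
t 7.7 pos [ 4.539e-01  4.000e-04 -1.000e-03] q [-0.11 -0.07  2.07  0.    1.14  1.46] F [-0.86 -0.3  -0.2 ] op 0.0603
[[-0.0, 1.0, 0.001], [0.001, 0.001, -1.0], [-1.0, -0.0, -0.001]] yaw -89.9
```

View pics/s8.png

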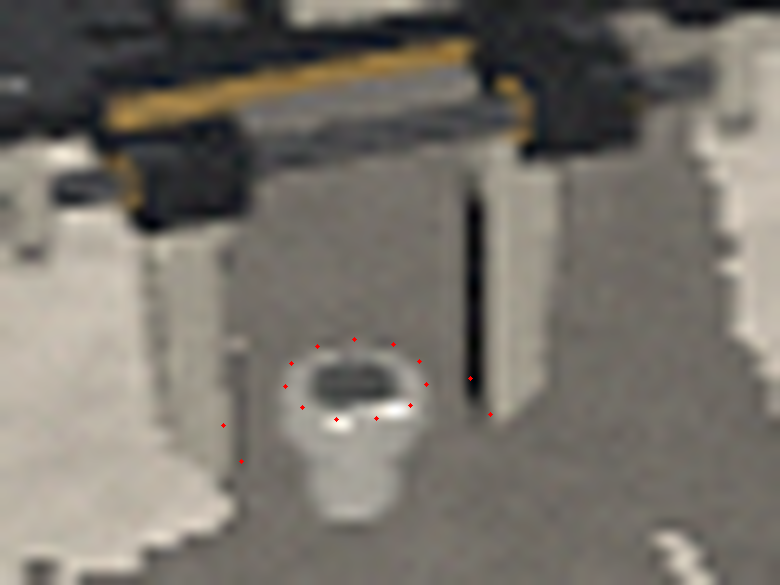

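>>> {"api": "jog_arm", "payload": {
  "targets": [
    [0, 0, 0, 0, 0, 0, 1],
    [0, 0, 0, 0, 0, 0, 1],
    [0, 0, 0, 0, 0, 0, 1],
    [0, 0, 0, 0, 0, 0, 1]
  ],
  "squeeze": 8
}}

```text
t: 8.25
tool_pos: [0.4544, 0.0003, -0.0004]
orientation: [1.209, 1.209, -1.208]
force: [-0.1, 0.2, 2.0]
opening: 0.0327
```

>>> {"api": "jog_arm", "payload": {
  "targets": [
    [-1, 0, 0, 0, 0, 0, 1],
    [-3, 0, 0, 0, 0, 0, 1],
    [-6, 0, 0, 0, 0, 0, 1],
    [-10, 0, 0, 0, 0, 0, 1],
    [-10, 0, 0, 0, 0, 0, 1]
  ],
  "squeeze": 8
}}

```text
t: 8.88
tool_pos: [0.4573, -0.0001, 0.104]
orientation: [1.212, 1.203, -1.203]
force: [0.2, 0.8, 0.1]
opening: 0.0327
```

```bash
python3 - <<'E'
from m import *
info();a=cam("scene");s=robot.read_state()
u,v=proj(a,s["tool_pos"]+OFF).astype(int)
draw(a,s,(u-30,v-25,u+30,v+20),13,"s9.png")
E
```

```text
t 8.88 pos [ 4.573e-01 -1.000e-04  1.040e-01] q [-0.11 -0.21  1.99  0.    1.35  1.46] F [0.17 0.85 0.1 ] op 0.0327
[[0.008, 1.0, 0.001], [-0.0, 0.001, -1.0], [-1.0, 0.008, 0.0]] yaw -89.9
```

View pics/s9.png

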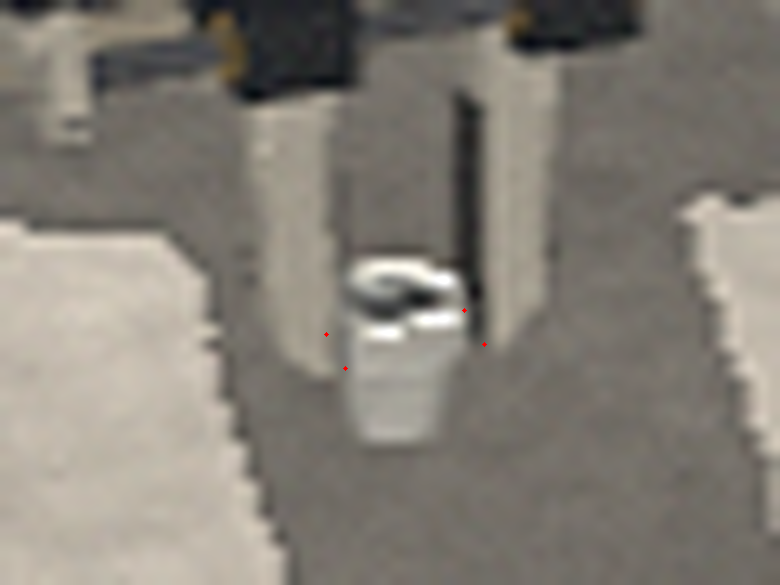

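```bash
python3 - <<'E'
from m import *
import pickle
a=pickle.load(open("scene0.pkl","rb"));b=pickle.load(open("top0.pkl","rb"))
th=np.linspace(0,6.28,25)
def mk(c,box,k,P,db,dz=0):
    x0,y0,x1,y1=box
    im=cv2.resize(c["frame"][y0:y1,x0:x1,::-1],None,fx=k,fy=k,interpolation=cv2.INTER_CUBIC)
    im=np.clip(im.astype(float)*1.6,0,255).astype(np.uint8)
    for z,r,col in((.157,.017,(0,255,0)),(.157,.014,(255,255,0))):
        for t in th:
            q=((proj(c,np.array([P[0]+r*np.cos(t),P[1]+r*np.sin(t),z])-db)-[x0,y0]+.5)*k).astype(int).tolist(); cv2.circle(im,q,1,col,-1)
    # ball silhouette
    C=np.array([P[0],P[1],.0595])-db
    o,_=ray(c,0,0);d=(C-o);L=np.linalg.norm(d);d/=L
    e=np.linalg.svd(d[None])[2][1:];r=.0425;rr=r*np.sqrt(1-(r/L)**2);Cc=C-d*r*r/L
    for t in th:
        q=((proj(c,Cc+rr*(np.cos(t)*e[0]+np.sin(t)*e[1]))-[x0,y0]+.5)*k).astype(int).tolist(); cv2.circle(im,q,1,(255,0,255),-1)
    return im
P=(.519,-.252)
i1=mk(a,(165,205,218,265),10,P,np.array([-.0033,.0012,0]))
i2=mk(b,(350,200,402,245),10,P,np.array([.0015,-.0017,0]))
h=max(i1.shape[0],i2.shape[0])
im=np.zeros((h,1050,3),np.uint8);im[:i1.shape[0],:530]=i1;im[:i2.shape[0],530:]=i2
cv2.imwrite("pics/f1.png",cv2.resize(im,(800,int(h*800/1050))))
E
```

View pics/f1.png

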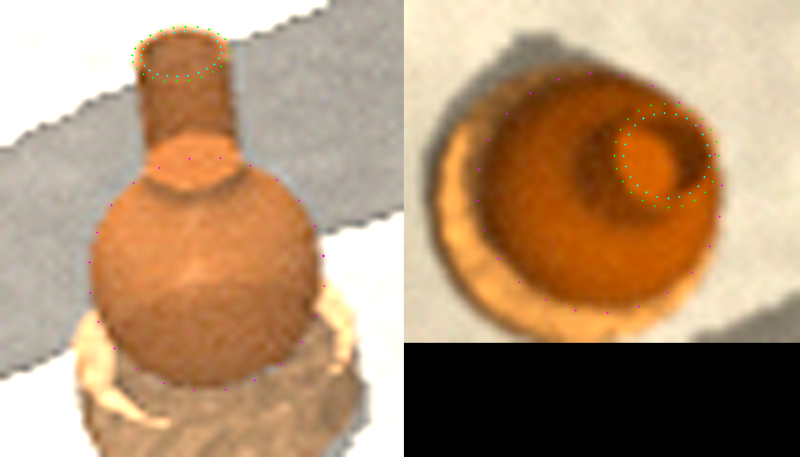

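```bash
python3 - <<'E'
from m import *
info();print(go([.520,-.2515,.195],np.radians(-90)))
E
```

```text
t 8.93 pos [4.559e-01 1.000e-04 1.018e-01] q [-0.11 -0.21  1.99  0.    1.35  1.46] F [0.01 0.7  0.3 ] op 0.0325
[[0.005, 1.0, 0.001], [0.0, 0.001, -1.0], [-1.0, 0.005, -0.0]] yaw -89.9
(array([-9.29,  6.43, 25.16]), array([ 0.05, -0.01, -0.28]))
```

>>> {"api": "jog_arm", "payload": {
  "targets": [
    [-4, 0.6, 2, 0, 0, -0.3, 1],
    [-8, 2, 7, 0, 0, -0.3, 1],
    [-9.3, 3.5, 13, 0, 0, -0.3, 1],
    [-9.3, 5, 19, 0, 0, -0.3, 1],
    [-9.3, 6.4, 24, 0, 0, -0.3, 1]
  ]
}}

```text
t: 9.55
tool_pos: [0.5193, -0.2419, 0.1939]
orientation: [1.209, 1.211, -1.21]
force: [0.5, 0.6, 0.6]
opening: 0.0325
```

>>> {"api": "jog_arm", "payload": {
  "targets": [
    [0, 0, 1, 0, 0, 0, 1],
    [0, 0, 1, 0, 0, 0, 1],
    [0, 0, 1, 0, 0, 0, 1]
  ]
}}

```text
t: 9.93
tool_pos: [0.5191, -0.2504, 0.1934]
orientation: [1.208, 1.213, -1.209]
force: [-0.0, 0.7, -0.4]
opening: 0.0327
```

```bash
python3 - <<'E'
from m import *
info();print(go([.520,-.2515,.178],np.radians(-90)))
E
```

```text
t 9.93 pos [ 0.5191 -0.2504  0.1934] q [-0.54  0.07  1.56  0.    1.52  1.03] F [-0.03  0.7  -0.42] op 0.0327
[[-0.002, 1.0, 0.001], [0.002, 0.001, -1.0], [-1.0, -0.002, -0.002]] yaw -89.9
(array([1.54, 0.1 , 0.12]), array([ 0.08, -0.1 ,  0.13]))
```

>>> {"api": "jog_arm", "payload": {
  "targets": [
    [0.5, 0.1, 0.1, 0, 0, 0, 1],
    [1, 0.1, 0.1, 0, 0, 0, 1],
    [1.4, 0.1, 0.1, 0, 0, 0, 1],
    [1.4, 0.1, 0.1, 0, 0, 0, 1]
  ]
}}

```text
t: 10.42
tool_pos: [0.5198, -0.251, 0.1788]
orientation: [1.208, 1.214, -1.209]
force: [-1.0, 0.4, 0.7]
opening: 0.0328
```

```bash
python3 - <<'E'
from m import *
a=cam("scene");b=cam("top");info();s=robot.read_state();th=np.linspace(0,6.28,12)
pts=[[.519+.017*np.cos(t)+.0033,-.2515+.017*np.sin(t)-.0012,.157] for t in th]
u,v=proj(a,s["tool_pos"]+OFF).astype(int)
draw(a,s,(u-30,v-20,u+30,v+25),13,"s10.png",pts)
u,v=proj(b,s["tool_pos"]+OFF).astype(int);save(b,"t10.png",(u-30,v-22,u+30,v+23),10)
E
```

```text
t 10.53 pos [ 0.52   -0.2513  0.1795] q [-0.54  0.08  1.57  0.    1.49  1.03] F [-1.09 -1.08 -0.06] op 0.0325
[[-0.002, 1.0, 0.001], [0.002, 0.001, -1.0], [-1.0, -0.002, -0.002]] yaw -89.9
```

View pics/s10.png

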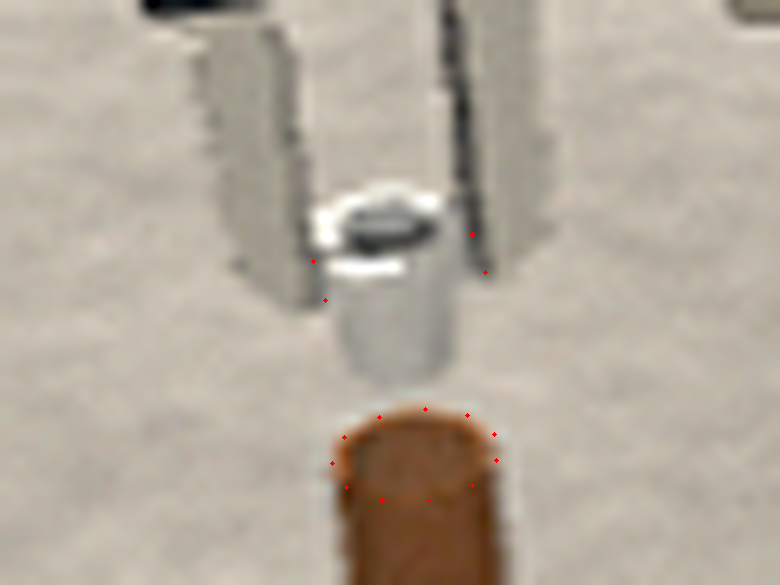

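View pics/t10.png

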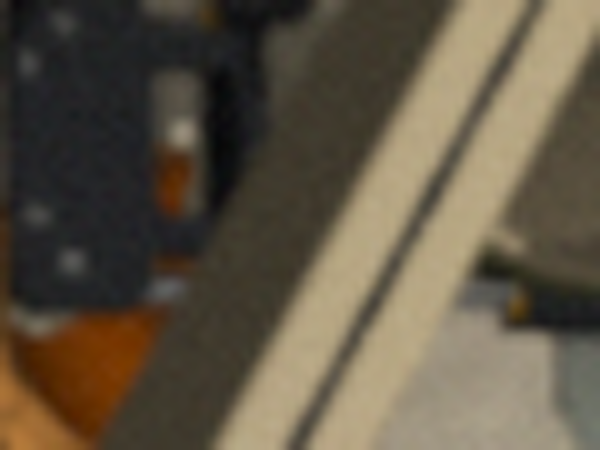

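>>> {"api": "jog_arm", "payload": {
  "targets": [
    [0.7, 0, -0.05, 0, 0, 0, 1],
    [1.4, 0, -0.05, 0, 0, 0, 1],
    [2, 0, -0.05, 0, 0, 0, 1],
    [2.5, 0, -0.05, 0, 0, 0, 1],
    [2.9, 0, -0.05, 0, 0, 0, 1]
  ]
}}

```text
t: 11.15
tool_pos: [0.5199, -0.2507, 0.15]
orientation: [1.208, 1.213, -1.209]
force: [0.2, -0.2, 0.4]
opening: 0.0328
```

```bash
python3 - <<'E'
from m import *
a=cam("scene");info();s=robot.read_state()
u,v=proj(a,s["tool_pos"]+OFF).astype(int)
draw(a,s,(u-30,v-20,u+30,v+25),13,"s11.png")
E
```

```text
t 11.2 pos [ 0.5197 -0.2506  0.1495] q [-0.54  0.1   1.61  0.    1.44  1.03] F [-0.84 -1.07 -0.67] op 0.0329
[[-0.003, 1.0, 0.001], [0.002, 0.001, -1.0], [-1.0, -0.003, -0.002]] yaw -89.9
```

View pics/s11.png

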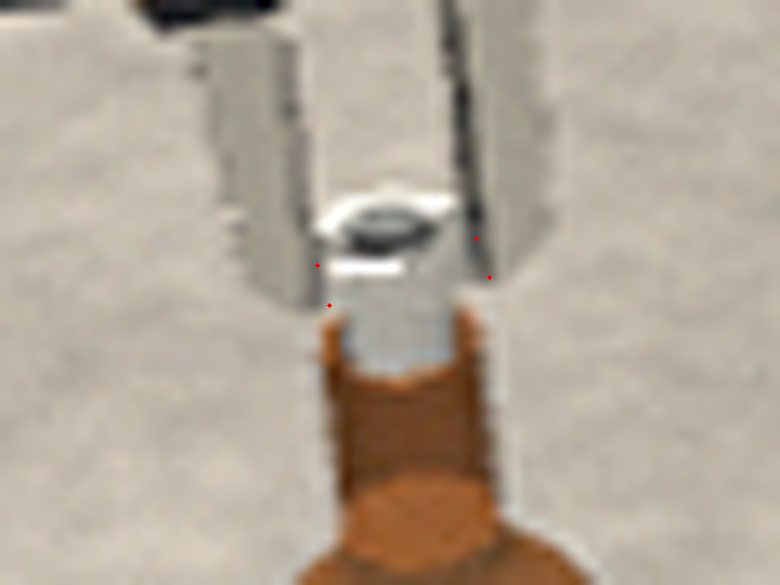

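>>> {"api": "jog_arm", "payload": {
  "targets": [
    [0.3, 0, 0, 0, 0, 0, 1],
    [0.6, 0, 0, 0, 0, 0, 1],
    [0.8, 0, 0, 0, 0, 0, 1],
    [0.9, 0, 0, 0, 0, 0, 1],
    [0.9, 0, 0, 0, 0, 0, 1]
  ]
}}

```text
t: 11.82
tool_pos: [0.5196, -0.2506, 0.1405]
orientation: [1.208, 1.214, -1.209]
force: [-0.1, -0.9, 0.7]
opening: 0.0326
```

>>> {"api": "jog_arm", "payload": {
  "targets": [
    [0.1, 0, 0, 0, 0, 0, 1],
    [0.2, 0, 0, 0, 0, 0, 1]
  ]
}}

```text
t: 12.08
tool_pos: [0.5197, -0.2506, 0.1385]
orientation: [1.208, 1.213, -1.209]
force: [-0.1, 0.2, 0.0]
opening: 0.0321
```

```bash
python3 - <<'E'
from m import *
a=cam("scene");info();s=robot.read_state()
u,v=proj(a,s["tool_pos"]+OFF).astype(int)
draw(a,s,(u-30,v-20,u+30,v+25),13,"s12.png")
E
```

```text
t 12.12 pos [ 0.5196 -0.2506  0.1383] q [-0.54  0.11  1.62  0.    1.42  1.03] F [0.49 0.09 0.21] op 0.0326
[[-0.003, 1.0, 0.001], [0.002, 0.001, -1.0], [-1.0, -0.003, -0.002]] yaw -89.9
```

View pics/s12.png

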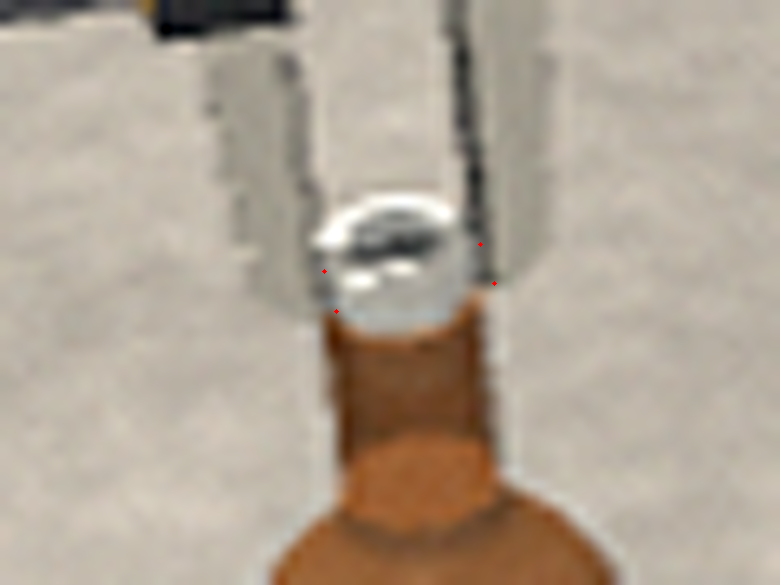

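>>> {"api": "jog_arm", "payload": {
  "targets": [
    [0.1, 0, 0, 0, 0, 0, 1],
    [0.1, 0, 0, 0, 0, 0, 1]
  ]
}}

```text
t: 12.38
tool_pos: [0.5196, -0.2506, 0.1372]
orientation: [1.208, 1.214, -1.209]
force: [-0.7, -0.1, -1.1]
opening: 0.0328
```

>>> {"api": "jog_arm", "payload": {
  "targets": [
    [0.1, 0, 0, 0, 0, 0, 1],
    [0.1, 0, 0, 0, 0, 0, 1]
  ]
}}

```text
t: 12.62
tool_pos: [0.5199, -0.2508, 0.1367]
orientation: [1.208, 1.213, -1.209]
force: [-0.4, -1.1, 2.9]
opening: 0.0326
```

>>> {"api": "jog_arm", "payload": {
  "targets": [
    [0, 0, 0, 0, 0, 0, 0.4],
    [0, 0, 0, 0, 0, 0, 0.4],
    [0, 0, 0, 0, 0, 0, 0.4],
    [0, 0, 0, 0, 0, 0, 0.4],
    [0, 0, 0, 0, 0, 0, 0.4]
  ]
}}

```text
t: 13.25
tool_pos: [0.5199, -0.2508, 0.1367]
orientation: [1.208, 1.213, -1.209]
force: [0.1, -0.2, 0.9]
opening: 0.0556
```

```bash
python3 - <<'E'
from m import *
a=cam("scene");info();s=robot.read_state()
u,v=proj(a,s["tool_pos"]+OFF).astype(int)
draw(a,s,(u-30,v-20,u+30,v+25),13,"s13.png")
E
```

```text
t 13.3 pos [ 0.5199 -0.2508  0.1367] q [-0.54  0.11  1.62  0.    1.42  1.03] F [ 0.27  0.62 -0.14] op 0.0558
[[-0.002, 1.0, 0.001], [0.002, 0.001, -1.0], [-1.0, -0.002, -0.002]] yaw -89.9
```

View pics/s13.png

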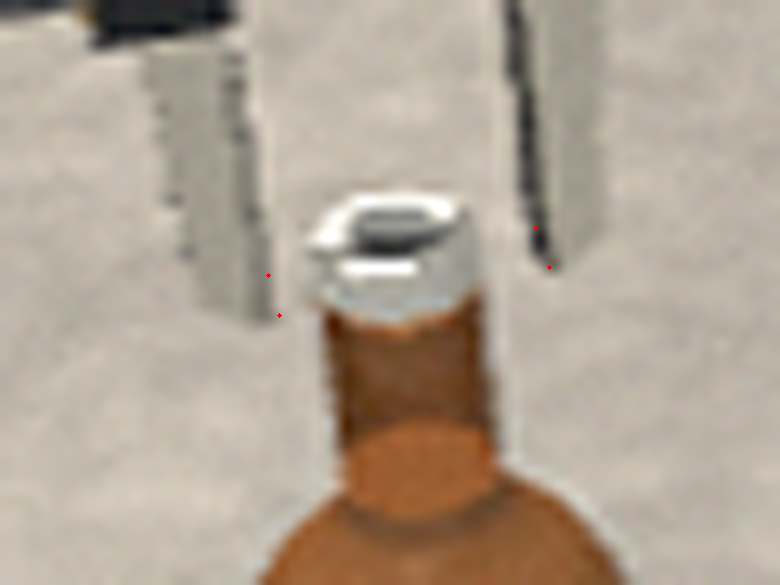

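>>> {"api": "jog_arm", "payload": {
  "targets": [
    [0.8, 0, 0.05, 0, 0, 0, 0.4],
    [1.8, 0, 0.05, 0, 0, 0, 0.4],
    [2.8, 0, 0.05, 0, 0, 0, 0.4],
    [3.6, 0, 0.05, 0, 0, 0, 0.4],
    [4, 0, 0.05, 0, 0, 0, 0.4]
  ]
}}

```text
t: 13.92
tool_pos: [0.5194, -0.251, 0.0957]
orientation: [1.208, 1.214, -1.21]
force: [-0.5, 0.1, 0.1]
opening: 0.0556
```

>>> {"api": "jog_arm", "payload": {
  "targets": [
    [0, 0, 0, 0, 0, 0, 0.4]
  ]
}}

```text
t: 14.05
tool_pos: [0.5192, -0.2509, 0.0954]
orientation: [1.208, 1.214, -1.21]
force: [0.5, -0.1, 0.1]
opening: 0.056
```

```bash
python3 - <<'E'
from m import *
a=cam("scene");info();s=robot.read_state()
u,v=proj(a,s["tool_pos"]+OFF).astype(int)
draw(a,s,(u-30,v-25,u+30,v+20),13,"s14.png")
E
```

```text
t 14.1 pos [ 0.5194 -0.2509  0.0956] q [-0.54  0.14  1.66  0.    1.34  1.03] F [0.79 0.57 0.78] op 0.0556
[[-0.004, 1.0, 0.001], [0.002, 0.001, -1.0], [-1.0, -0.004, -0.002]] yaw -89.9
```

View pics/s14.png

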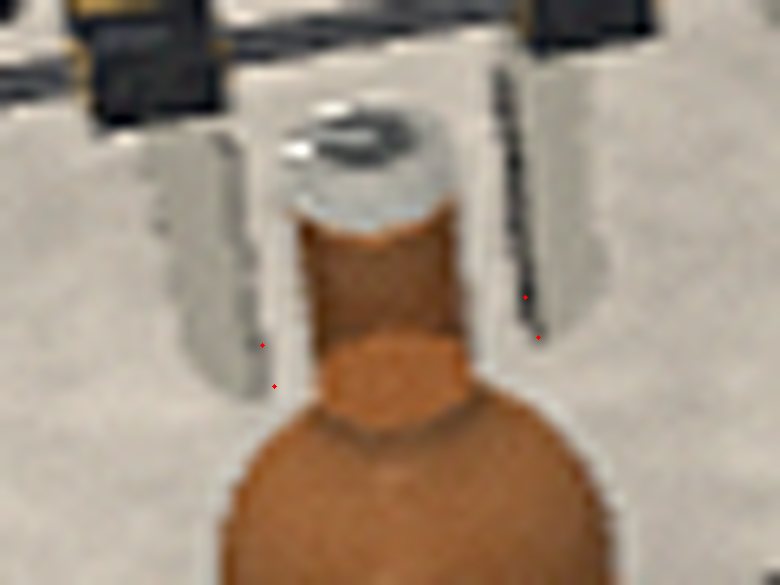

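>>> {"api": "jog_arm", "payload": {
  "targets": [
    [0, 0, 0, 0, 0, 0, 1],
    [0, 0, 0, 0, 0, 0, 1],
    [0, 0, 0, 0, 0, 0, 1],
    [0, 0, 0, 0, 0, 0, 1]
  ],
  "squeeze": 30
}}

```text
t: 14.6
tool_pos: [0.5195, -0.2511, 0.0959]
orientation: [1.208, 1.214, -1.209]
force: [-0.3, -0.9, 1.8]
opening: 0.0342
```

>>> {"api": "jog_arm", "payload": {
  "targets": [
    [-0.5, 0, 0, 0, 0, 0, 1],
    [-1.5, 0, 0, 0, 0, 0, 1],
    [-3, 0, 0, 0, 0, 0, 1],
    [-5, 0, 0, 0, 0, 0, 1],
    [-7, 0, 0, 0, 0, 0, 1]
  ],
  "squeeze": 30
}}

```text
t: 15.22
tool_pos: [0.5201, -0.2514, 0.168]
orientation: [1.208, 1.212, -1.209]
force: [0.9, -0.6, -2.4]
opening: 0.0341
```

>>> {"api": "jog_arm", "payload": {
  "targets": [
    [-3.5, 0, 0, 0, 0, 0, 1],
    [-7, 0, 0, 0, 0, 0, 1],
    [-7, 0, 0, 0, 0, 0, 1],
    [-7, 0, 0, 0, 0, 0, 1]
  ]
}}

```text
t: 15.72
tool_pos: [0.5199, -0.2514, 0.2373]
orientation: [1.208, 1.213, -1.209]
force: [-0.6, 0.2, -4.1]
opening: 0.0346
```

```bash
python3 - <<'E'
from m import *
a=cam("scene");info();s=robot.read_state()
u,v=proj(a,s["tool_pos"]+OFF).astype(int)
draw(a,s,(u-40,v-25,u+40,v+35),10,"s15.png")
E
```

```text
t 15.78 pos [ 0.5195 -0.2511  0.2363] q [-0.54  0.06  1.49  0.    1.6   1.03] F [-0.6   0.32 -2.99] op 0.0345
[[-0.004, 1.0, 0.001], [0.003, 0.001, -1.0], [-1.0, -0.004, -0.003]] yaw -89.9
```

View pics/s15.png

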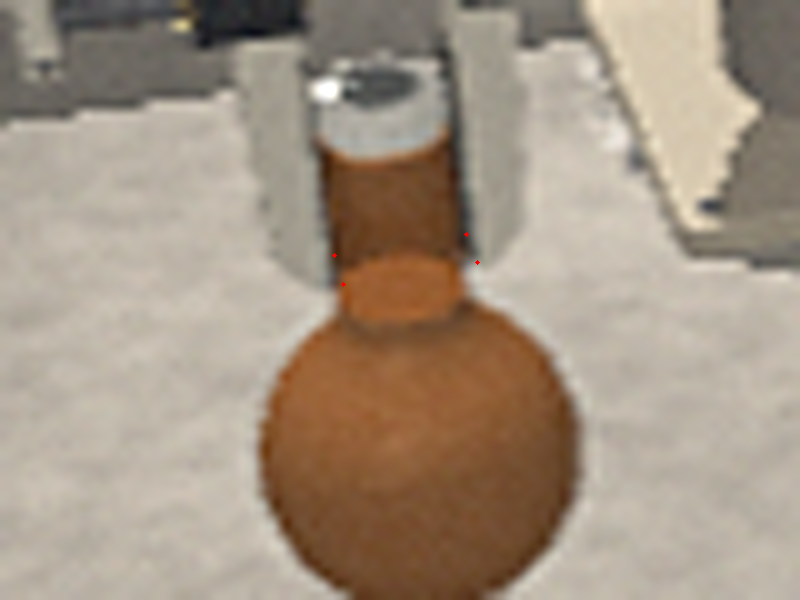

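```bash
python3 - <<'E'
from m import *
import pickle
a=pickle.load(open("scene0.pkl","rb"));b=pickle.load(open("top0.pkl","rb"))
th=np.linspace(0,6.28,33)
def mk(c,box,k,P,db):
    x0,y0,x1,y1=box
    im=cv2.resize(c["frame"][y0:y1,x0:x1,::-1],None,fx=k,fy=k,interpolation=cv2.INTER_CUBIC)
    im=np.clip(im.astype(float)*2,0,255).astype(np.uint8)
    for z,r,col in((.128,.038,(0,255,0)),(.128,.028,(0,0,255))):
        for t in th:
            q=((proj(c,np.array([P[0]+r*np.cos(t),P[1]+r*np.sin(t),z])-db)-[x0,y0]+.5)*k).astype(int).tolist(); cv2.circle(im,q,1,col,-1)
    return im
P=(.5695,.171)
i1=mk(a,(320,190,363,228),9,P,np.array([-.0033,.0006,0]))
i2=mk(b,(194,180,237,218),9,P,np.array([.0015,-.0017,0]))
cv2.imwrite("pics/cup.png",np.hstack([i1,i2]))
# flask check
s=robot.read_state()
E
```

```text
(no output)
```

View pics/cup.png

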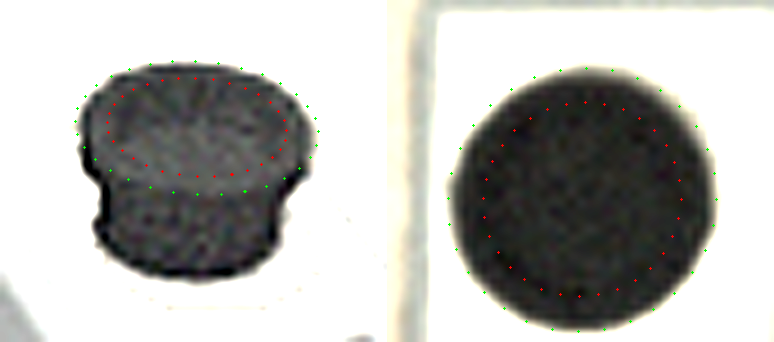

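```bash
python3 - <<'E'
from m import *
info();print(go([.570,.171,.245],np.radians(-90)))
E
```

```text
t 15.78 pos [ 0.5195 -0.2511  0.2363] q [-0.54  0.06  1.49  0.    1.6   1.03] F [-0.6   0.32 -2.99] op 0.0345
[[-0.004, 1.0, 0.001], [0.003, 0.001, -1.0], [-1.0, -0.004, -0.003]] yaw -89.9
(array([ -0.78,   5.1 , -42.21]), array([ 0.07, -0.16,  0.24]))
```

>>> {"api": "jog_arm", "payload": {
  "targets": [
    [-0.8, 0.3, -2, 0, 0, 0, 1],
    [-0.8, 0.8, -6, 0, 0, 0, 1],
    [-0.8, 1.3, -10.5, 0, 0, 0, 1],
    [-0.8, 1.9, -15, 0, 0, 0, 1],
    [-0.8, 2.4, -19.5, 0, 0, 0, 1]
  ]
}}

```text
t: 16.4
tool_pos: [0.5426, -0.0534, 0.2439]
orientation: [1.208, 1.217, -1.21]
force: [0.6, 0.3, -2.7]
opening: 0.0345
```

>>> {"api": "jog_arm", "payload": {
  "targets": [
    [0, 0.5, -4.5, 0, 0, 0, 1],
    [0, 1, -9, 0, 0, 0, 1],
    [0, 1.5, -13, 0, 0, 0, 1],
    [0, 2, -16.5, 0, 0, 0, 1],
    [0, 2.3, -19, 0, 0, 0, 1]
  ]
}}

```text
t: 17.02
tool_pos: [0.5642, 0.1394, 0.2435]
orientation: [1.206, 1.219, -1.211]
force: [-0.5, 0.0, -2.9]
opening: 0.0342
```

>>> {"api": "jog_arm", "payload": {
  "targets": [
    [0, 0, 0, 0, 0, 0, 1],
    [0, 0, 0, 0, 0, 0, 1]
  ]
}}

```text
t: 17.27
tool_pos: [0.5634, 0.1396, 0.2427]
orientation: [1.204, 1.221, -1.211]
force: [0.9, -0.2, -2.8]
opening: 0.0343
```

```bash
python3 - <<'E'
from m import *
info();print(go([.570,.171,.245],np.radians(-90)))
E
```

```text
t 17.27 pos [0.5634 0.1396 0.2427] q [0.15 0.07 1.47 0.   1.61 1.72] F [ 0.86 -0.19 -2.81] op 0.0343
[[-0.009, 1.0, 0.004], [0.003, 0.004, -1.0], [-1.0, -0.009, -0.003]] yaw -89.8
(array([-0.22,  0.67, -3.14]), array([ 0.25, -0.19,  0.53]))
```

>>> {"api": "jog_arm", "payload": {
  "targets": [
    [-0.1, 0.3, -1.2, 0.2, -0.2, 0.5, 1],
    [-0.2, 0.65, -2.4, 0.2, -0.2, 0.5, 1],
    [-0.2, 0.65, -3.1, 0.2, -0.2, 0.5, 1],
    [-0.2, 0.65, -3.1, 0.2, -0.2, 0.5, 1],
    [-0.2, 0.65, -3.1, 0.2, -0.2, 0.5, 1]
  ]
}}

```text
t: 17.9
tool_pos: [0.5697, 0.1705, 0.2447]
orientation: [1.208, 1.21, -1.209]
force: [0.4, -0.3, -3.8]
opening: 0.0343
```

```bash
cat > chk.py <<'E'
from m import *
import sys
info();print(go([.570,.171,.245],np.radians(-90)))
a=cam("scene");s=robot.read_state()
th=np.linspace(0,6.28,25)
x0,y0,k=318,150,8
im=cv2.resize(a["frame"][y0:y0+72,x0-12:x0+68,::-1],None,fx=k,fy=k,interpolation=cv2.INTER_CUBIC);x0-=12
im=np.clip(im.astype(float)*1.5,0,255).astype(np.uint8)
db=np.array([-.0033,.0006,0])
def dot(X,col):
    q=((proj(a,np.array(X)-db)-[x0,y0]+.5)*k).astype(int).tolist(); cv2.circle(im,q,1,col,-1)
for t in th: dot([.5695+.038*np.cos(t),.171+.038*np.sin(t),.128],(0,255,0))
R=Ro.from_rotvec(s["orientation"]).as_matrix()
# flask predicted from TCP: axis = -R[:,0], origin
up=-R[:,0]; org=s["tool_pos"]-up*.079+R@[0,-.0005,0]
C=org+up*.0425;o,_=ray(a,0,0);o=o+db;d=C-o;L=np.linalg.norm(d);d/=L
e=np.linalg.svd(d[None])[2][1:];r=.0425;rr=r*np.sqrt(1-(r/L)**2);Cc=C-d*r*r/L
for t in th: dot(Cc+rr*(np.cos(t)*e[0]+np.sin(t)*e[1]),(255,0,255))
print("ball",C.round(4))
cv2.imwrite("pics/"+sys.argv[1],im)
b=cam("top");save(b,"t"+sys.argv[1],(176,160,256,220),8)
E
python3 chk.py k1.png
```

```text
t 17.9 pos [0.5697 0.1705 0.2447] q [ 0.2   0.1   1.43 -0.    1.61  1.77] F [ 0.45 -0.26 -3.75] op 0.0343
[[-0.001, 1.0, 0.001], [-0.0, 0.001, -1.0], [-1.0, -0.001, 0.0]] yaw -89.9
(array([-0.03,  0.03, -0.05]), array([0.05, 0.03, 0.04]))
ball [0.5692 0.1704 0.2082]
```

View pics/k1.png

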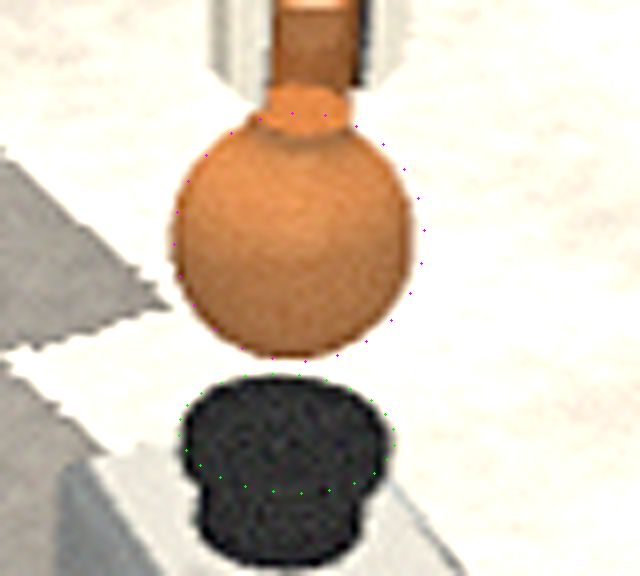

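View pics/tk1.png

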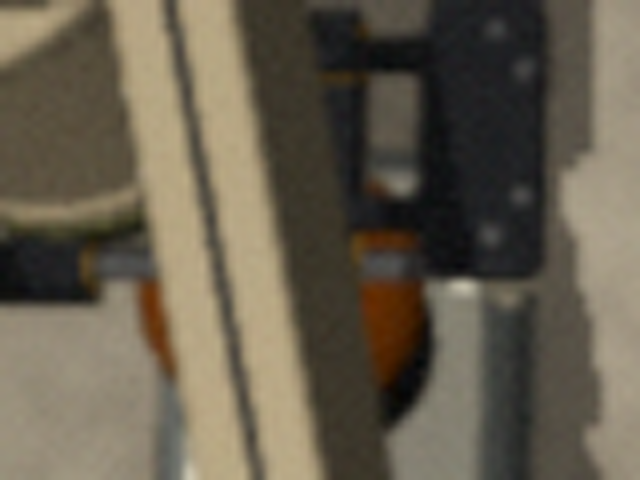

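>>> {"api": "jog_arm", "payload": {
  "targets": [
    [0.8, 0.03, -0.15, 0, 0, 0, 1],
    [1.8, 0.03, -0.15, 0, 0, 0, 1],
    [2.8, 0.03, -0.15, 0, 0, 0, 1],
    [3.6, 0.03, -0.15, 0, 0, 0, 1],
    [4, 0.03, -0.15, 0, 0, 0, 1]
  ]
}}

```text
t: 18.62
tool_pos: [0.5696, 0.1717, 0.2037]
orientation: [1.207, 1.21, -1.21]
force: [0.6, -0.4, -2.7]
opening: 0.0342
```

```bash
python3 chk.py k2.png; python3 -c "
from m import *
a=cam('scene')
for z in (.12,.18,.24,.28):print((proj(a,[.57,.171,z])-[306,150]+.5)*8)"
```

```text
t 18.62 pos [0.5696 0.1717 0.2037] q [ 0.21  0.12  1.49 -0.    1.54  1.78] F [ 0.57 -0.42 -2.71] op 0.0342
[[-0.002, 1.0, 0.001], [-0.001, 0.001, -1.0], [-1.0, -0.002, 0.001]] yaw -90.0
(array([-4.13,  0.03,  0.08]), array([0.03, 0.03, 0.1 ]))
ball [0.569  0.1717 0.167 ]
[283.9051953 446.8530241]
[294.46469091 303.25476567]
[305.50971201 153.05386083]
[313.15958984  49.02340585]
```

View pics/k2.png

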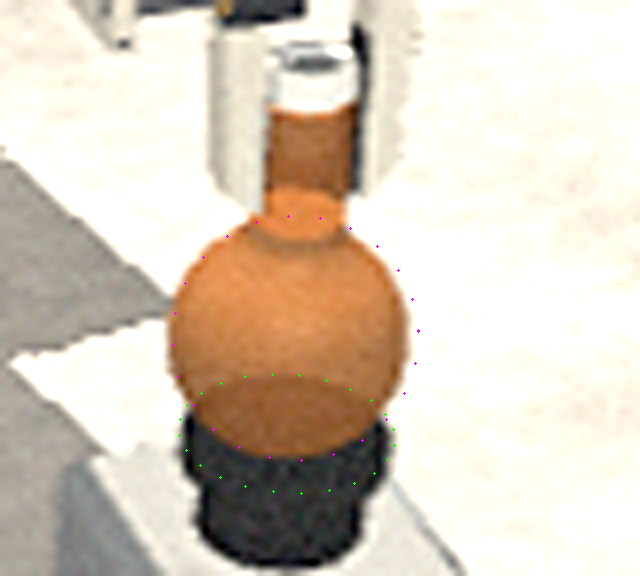

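>>> {"api": "jog_arm", "payload": {
  "targets": [
    [0, 0, -0.13, 0, 0, 0, 1],
    [0.2, 0, -0.13, 0, 0, 0, 1],
    [0.4, 0, -0.13, 0, 0, 0, 1],
    [0.5, 0, -0.13, 0, 0, 0, 1]
  ]
}}

```text
t: 19.27
tool_pos: [0.5698, 0.1731, 0.1994]
orientation: [1.208, 1.21, -1.21]
force: [0.3, 0.2, -2.5]
opening: 0.0341
```

>>> {"api": "jog_arm", "payload": {
  "targets": [
    [0.1, 0, 0, 0, 0, 0, 1],
    [0.2, 0, 0, 0, 0, 0, 1]
  ]
}}

```text
t: 19.52
tool_pos: [0.5699, 0.1731, 0.1973]
orientation: [1.208, 1.21, -1.21]
force: [-0.5, 0.9, -0.3]
opening: 0.0342
```

>>> {"api": "jog_arm", "payload": {
  "targets": [
    [0.1, 0, 0, 0, 0, 0, 1],
    [0.15, 0, 0, 0, 0, 0, 1]
  ]
}}

```text
t: 19.77
tool_pos: [0.5701, 0.1732, 0.1965]
orientation: [1.208, 1.209, -1.209]
force: [-1.0, -0.4, 2.2]
opening: 0.0341
```

>>> {"api": "jog_arm", "payload": {
  "targets": [
    [0.1, 0, 0, 0, 0, 0, 1],
    [0.2, 0, 0, 0, 0, 0, 1]
  ]
}}

```text
t: 20.02
tool_pos: [0.5703, 0.1732, 0.1949]
orientation: [1.209, 1.209, -1.209]
force: [-1.6, -0.2, 3.7]
opening: 0.0344
```

>>> {"api": "jog_arm", "payload": {
  "targets": [
    [0.1, 0, 0, 0, 0, 0, 1],
    [0.2, 0, 0, 0, 0, 0, 1]
  ]
}}

```text
t: 20.27
tool_pos: [0.5704, 0.1732, 0.1932]
orientation: [1.209, 1.209, -1.208]
force: [-2.2, 0.3, 5.1]
opening: 0.0346
```

```bash
python3 chk.py k3.png
```

```text
t 20.27 pos [0.5704 0.1732 0.1932] q [ 0.21  0.12  1.5  -0.    1.52  1.78] F [-2.19  0.25  5.1 ] op 0.0346
[[0.001, 1.0, 0.001], [-0.0, 0.001, -1.0], [-1.0, 0.001, 0.0]] yaw -90.0
(array([-5.18, -0.04,  0.22]), array([ 0.03,  0.  , -0.05]))
ball [0.5699 0.1732 0.1566]
```

View pics/k3.png

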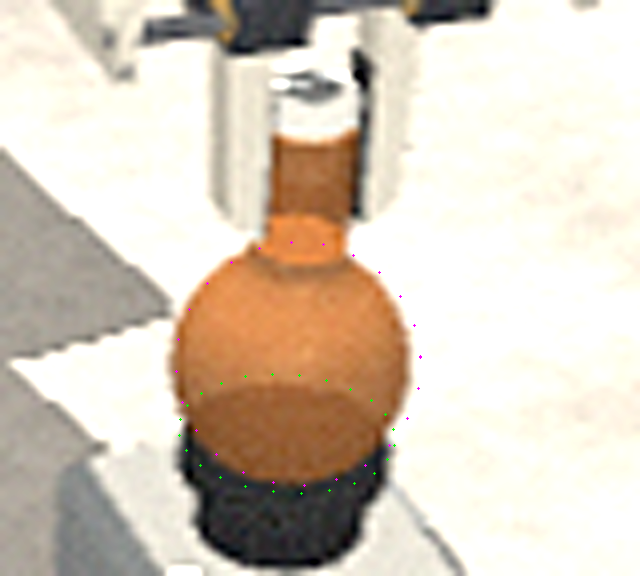

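>>> {"api": "jog_arm", "payload": {
  "targets": [
    [0.1, -0.1, 0, 0, 0, 0, 1],
    [0.2, -0.1, 0, 0, 0, 0, 1],
    [0.25, -0.1, 0, 0, 0, 0, 1]
  ]
}}

```text
t: 20.75
tool_pos: [0.5699, 0.1733, 0.1913]
orientation: [1.21, 1.208, -1.207]
force: [-0.9, -0.1, 6.8]
opening: 0.0345
```

```bash
python3 -c "
from m import *
info()"
```

```text
t 20.75 pos [0.5699 0.1733 0.1913] q [ 0.21  0.12  1.51 -0.    1.51  1.78] F [-0.88 -0.09  6.82] op 0.0345
[[0.002, 1.0, 0.001], [0.0, 0.001, -1.0], [-1.0, 0.002, -0.0]] yaw -90.0
```

>>> {"api": "jog_arm", "payload": {
  "targets": [
    [0.1, -0.04, 0, 0, 0, 0, 1],
    [0.2, -0.04, 0, 0, 0, 0, 1],
    [0.25, -0.04, 0, 0, 0, 0, 1],
    [0.25, -0.04, 0, 0, 0, 0, 1]
  ]
}}

```text
t: 21.25
tool_pos: [0.5701, 0.1734, 0.1898]
orientation: [1.211, 1.207, -1.206]
force: [-2.7, -0.9, 9.1]
opening: 0.0343
```

```bash
python3 chk.py k4.png;python3 -c "
from m import *
for i in range(6):
  cam('scene');s=robot.read_state();print(s['force'].round(2),s['tool_pos'].round(4))"
```

```text
t 21.25 pos [0.5701 0.1734 0.1898] q [ 0.21  0.12  1.51 -0.    1.51  1.78] F [-2.74 -0.92  9.12] op 0.0343
[[0.004, 1.0, 0.001], [0.0, 0.001, -1.0], [-1.0, 0.004, -0.0]] yaw -90.0
(array([-5.52,  0.02,  0.23]), array([ 0.04, -0.02, -0.22]))
ball [0.5697 0.1734 0.1534]
[-2.75 -0.51  8.42] [0.5701 0.1734 0.1899]
[-2.76 -0.64  8.53] [0.5701 0.1734 0.1899]
[-1.9  -0.16  8.64] [0.5701 0.1734 0.1899]
[-2.99 -0.75  8.22] [0.5701 0.1734 0.1899]
[-1.95 -0.45  7.64] [0.5701 0.1733 0.1899]
[-1.48 -0.4   7.52] [0.5701 0.1733 0.1899]
```

View pics/k4.png

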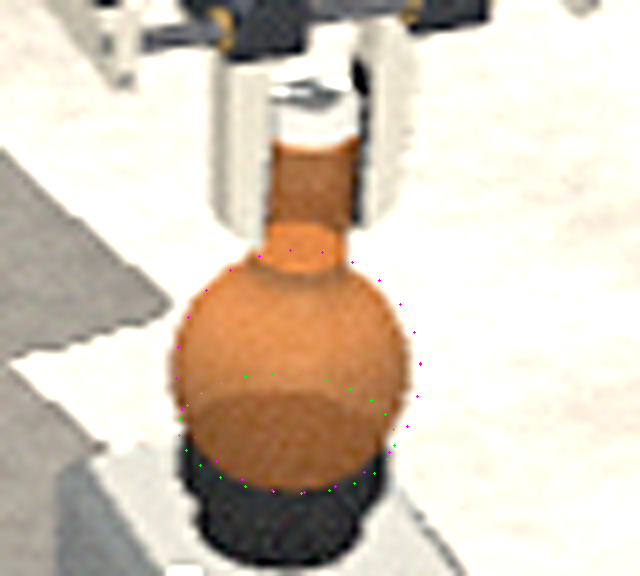

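>>> {"api": "jog_arm", "payload": {
  "targets": [
    [0.06, -0.05, 0, 0, 0, 0, 1],
    [0.12, -0.1, 0, 0, 0, 0, 1],
    [0.12, -0.1, 0, 0, 0, 0, 1],
    [0.12, -0.1, 0, 0, 0, 0, 1]
  ]
}}

```text
t: 22.15
tool_pos: [0.5698, 0.1733, 0.1898]
orientation: [1.212, 1.206, -1.204]
force: [-2.3, -1.0, 7.8]
opening: 0.0344
```

```bash
cat > av.py <<'E'
from m import *
F=[]
for i in range(12):
  c=cam('scene');s=robot.read_state();F.append(s['force'])
print(np.mean(F,0).round(2),s['tool_pos'].round(4),s['opening'],s['t'])
x0,y0=306,150
import pickle
a=pickle.load(open("scene0.pkl","rb"))
f=lambda c:cv2.resize(np.clip(c["frame"][185:225,325:359,::-1]*2.5,0,255).astype(np.uint8),None,fx=11,fy=11,interpolation=cv2.INTER_CUBIC)
cv2.imwrite("pics/av%d.png"%int(s['t']*10),np.hstack([f(a),f(c)]))
E
python3 av.py; ls pics|grep av; python3 chk.py k5.png
```

```text
[-1.86 -0.55  8.26] [0.5698 0.1734 0.1898] 0.034291064883642836 22.75
av227.png
t 22.75 pos [0.5698 0.1734 0.1898] q [ 0.21  0.11  1.52 -0.    1.51  1.78] F [-1.76 -1.15  9.14] op 0.0343
[[0.006, 1.0, 0.001], [0.001, 0.001, -1.0], [-1.0, 0.006, -0.001]] yaw -90.0
(array([-5.52,  0.05,  0.24]), array([ 0.03, -0.04, -0.33]))
ball [0.5695 0.1734 0.1534]
```

>>> {"api": "jog_arm", "payload": {
  "targets": [
    [0.12, 0, 0, 0, 0, -0.3, 1],
    [0.2, 0, 0, 0, 0, -0.3, 1],
    [0.22, 0, 0, 0, 0, -0.3, 1],
    [0.22, 0, 0, 0, 0, -0.3, 1]
  ]
}}

```text
t: 23.35
tool_pos: [0.5704, 0.1734, 0.1888]
orientation: [1.211, 1.208, -1.207]
force: [-2.8, -0.3, 8.2]
opening: 0.0347
```

```bash
python3 av.py; ls pics|grep av; python3 chk.py k6.png
```

```text
[-3.05 -0.5   8.98] [0.5704 0.1734 0.1889] 0.03410210166961113 23.95
av227.png
av239.png
t 23.95 pos [0.5704 0.1734 0.1889] q [0.21 0.12 1.51 0.   1.51 1.78] F [-3.19 -1.16  8.85] op 0.0341
[[0.002, 1.0, 0.0], [0.001, 0.0, -1.0], [-1.0, 0.002, -0.001]] yaw -90.0
(array([-5.61, -0.02,  0.23]), array([ 0.03, -0.05, -0.14]))
ball [0.57   0.1734 0.1524]
```

```bash
ls pics
```

```text
av227.png
av239.png
c1.png
c2.png
cup.png
f1.png
k1.png
k2.png
k3.png
k4.png
k5.png
k6.png
s1.png
s10.png
s11.png
s12.png
s13.png
s14.png
s15.png
s2.png
s3.png
s4.png
s5.png
s6.png
s7.png
s8.png
s9.png
scene0.png
t1.png
t10.png
tk1.png
tk2.png
tk3.png
tk4.png
tk5.png
tk6.png
top0.png
```

View pics/av239.png

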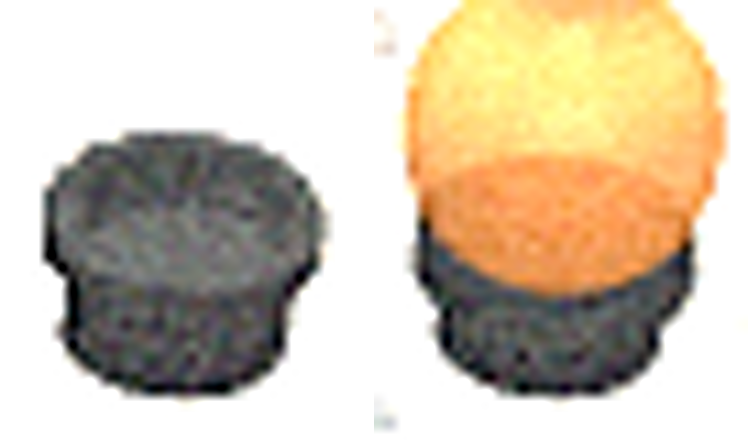

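View pics/k6.png

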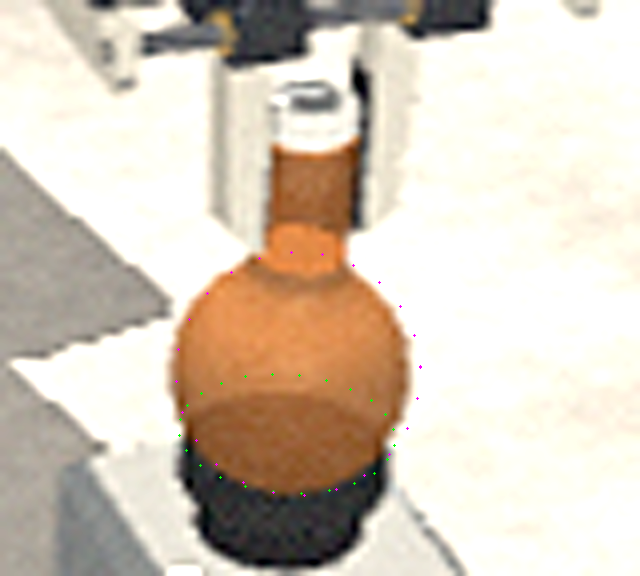

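View pics/tk6.png

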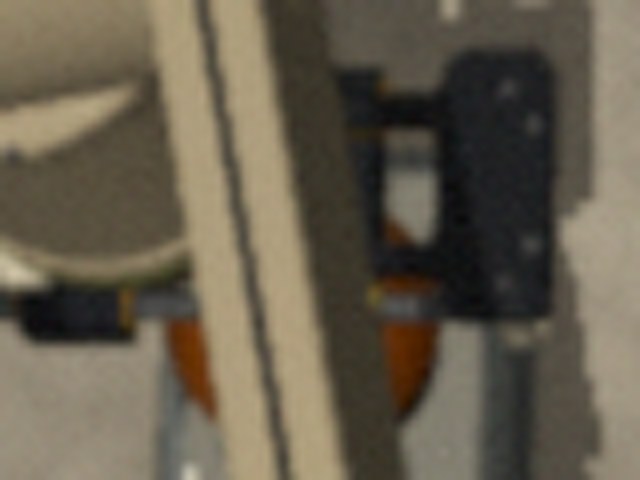

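```bash
python3 -c "
from m import *
info();print(ticket.close_job());info()"
```

```text
t 24.05 pos [0.5704 0.1734 0.1889] q [0.21 0.12 1.51 0.   1.51 1.78] F [-3.24 -0.41  7.74] op 0.0341
[[0.002, 1.0, 0.0], [0.001, 0.0, -1.0], [-1.0, 0.002, -0.001]] yaw -90.0
the job is handed in; nothing more can be done
None
the job is handed in; nothing more can be done
```

I closed the flask with the larger stopper, lifted it by the neck, set it in the mixer's cup and pressed it down. The job was handed in at about 24 s of the 54 s, with the flask still gripped and held pressed down. The hand-in reports no verdict.

**Last checks**
- **Stopper:** it looked level and down on the rim after I let go, and still did in the last picture.
- **Grip:** the opening was steady at 34 mm, the neck's diameter, with a 30 N squeeze.
- **Press:** the tool measured about 9 N upward on average, plus about 2.8 N for the flask's weight. That puts the cup roughly 6.5 mm down its 8 mm; the shift of the cup in the scene picture suggested about 6 mm.
- **Upright and centred:** the tool axis was within about 0.2° of vertical. The flask looked upright to about 1–2° and centred, though I only judged that by eye.
- **Bystanders:** I did not measure the small stopper, the bottle or the conical flask again at the end. The moves stayed well clear of them.

**What disagreed**
- **Fingertip position:** the real fingertips end about 22 mm behind the reported TCP. The pictures suggested it, and lowering the fingers until they touched the bench confirmed it. All heights were corrected for this.
- **Cameras:** the scene camera read about 3 mm off in x against the robot, so I corrected for that as well.
- **Sideways force:** a force of about 3 N along -x remained while pressing, so the flask was probably held slightly off the cup's centre in x.

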